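# Tip the valve caps out of the parts pan into the bowl

### The job

Clear the patch roller off the bowl and lay it on the rubber mat. Then draw the parts pan out from under the hanging mallet, rest its pouring lip lightly on the bowl's rim and tip it to 40 degrees (never past 55), holding it there against the rim until all four valve caps have slid into the bowl, without shoving the bowl. Finally level the pan and set it back flat on the counter where it stood, leaving the mallet, mirror and torque wrench undisturbed.

Things in the scene. Friction and masses are not known exactly. Their poses are not given: they have to be found in the camera images.
- rail: Fixed peg rail: a board on two 370 mm posts, with four dowel pegs (16 thick, knobs 23) pointing to -x, to the robot, axes 320 above the counter. Origin on the counter below the mallet's head. Peg tips at x = -52, board front x = +65; pegs at y = -22, +22 (mallet on these), +125 (mirror), +195; posts x = +85 to +113, y = -135 and +225, with steel feet from x = +70.
- mallet: Rubber mallet (0.4 kg, loose) hung over two pegs: head 54 thick, 90 long in y, origin in its middle, 355 above the counter; handle 22 thick, hanging to 135 above the counter. Right above the pan's handle: a gripper pointing straight down there hits pegs and head; leaned about 30 degrees, body to the robot, fingers down and forwards, it passes below.
- mirror: Chrome hand mirror hung by the ring of its handle on a peg 125 from the mallet; origin in the middle of the ring, 314 above the counter; disc 92 across, 8 thick; its lowest edge is 118 above the counter. Loose, 0.16 kg.
- pan: Loose steel pan, 0.2 to 0.33 kg, handle to the robot, on the counter below the mallet. Origin under its middle, x from handle to pouring lip, z up. Flat floor 3 thick from x = -65 to the lip at +65; 92 wide at the back, 66 at the lip; walls 27 high, side walls end at x = +50. Handle: wooden bar along x from x = -126 to -68, 16 wide, 24 tall, its middle at z = 32.
- pan_grip (a point): Point to grip on the pan's handle, on the bar's centre line, at [-100, 0, 32] mm in the pan's frame. The pan's weight hangs forward of it, so it needs a firm grip (about 90 N) or the lip droops in the fingers.
- pan_lip (a point): Middle of the pouring lip's lower edge, at [65, 0, 0] mm in the pan's frame.
- cap0: Silver hexagonal valve cap, 14 across flats and 18 long, 12 g, loose in the pan; origin in its middle. Stands on its end at the start. The caps begin to slide when the pan is tilted some 20 to 30 degrees.
- cap1: Silver hexagonal valve cap, 14 across flats and 18 long, 12 g, loose in the pan; origin in its middle. Stands on its end at the start. The caps begin to slide when the pan is tilted some 20 to 30 degrees.
- cap2: Silver hexagonal valve cap, 14 across flats and 18 long, 12 g, loose in the pan; origin in its middle. Lies on a flat at the start. The caps begin to slide when the pan is tilted some 20 to 30 degrees.
- cap3: Silver hexagonal valve cap, 14 across flats and 18 long, 12 g, loose in the pan; origin in its middle. Lies on a flat at the start. The caps begin to slide when the pan is tilted some 20 to 30 degrees.
- bowl: Round stainless parts bowl with a weighted base, loose, 0.4 to 0.65 kg. Origin under its centre. Outside radius 56 at the rim and 50 at the foot, 46 high, walls 3 thick, inside floor 4 above the counter, straight open top.
- mat: Black rubber mat fixed to the counter, 210 (x) by 130 (y), 3 thick. Origin under its middle. It and the bowl may change places.
- roller: Knurled steel patch roller laid across the bowl's rim at the start, about 0.14 kg. Origin under the middle of its straight wooden handle, which is 128 long (along x), 18 wide and 18 high; beyond its +x end a steel fork carries a knurled wheel 34 across with its axle at x = +100, 9 above the handle's underside, so on a flat surface it rests leaning a little on the wheel.
- torque_wrench: Chrome torque wrench about 300 long, lying roughly along y on the counter to the right (-y) of the rail, near the bowl or mat; origin under its middle, x towards the square drive head (41 high). Loose, 0.7 kg.

How it is judged:
By the outcome, as a careful person would: the job done as asked, in the order asked, and still so for the second after the job is handed in, with the robot touching nothing.
It also fails if it takes over 61 s, if anything falls off the work surface, if the arm or the gripper's body presses on something with over 40 N, if the wrist force passes 120 N, or if a joint passes its speed limit or range.

### The arm

A 6-joint arm with a two-finger parallel gripper is mounted at the origin on the work surface. World frame = base frame: x ahead of the robot, y to its left, z up, the work surface at z = 0. Lengths are in m, angles in degrees, forces in N, time in s.
With the tool pointing down it reaches from about 0.25 to 0.725 m from the base axis. Payload 9.7 kg.
Tool frame: the origin (TCP) lies on the centre line of the jaws, within the pads' length; the fingertips stand tip_extent ahead of it and the grasp point (between the pads) lies 3 mm ahead of it (tip_extent is the distance from the TCP to the fingertips, in m); z points along the fingers, y is the line along which they close (so a half turn about z gives the same grasp; the last joint's range is limited). The gripper opens to 85 mm and grips with 20 to 120 N. Pads are 22 mm wide; open, the fingers measure 114 mm over their backs; the gripper's body (76 mm by 85 mm) begins 54 mm behind the grasp point. The pads swing forward as they close: fully open they stand 13 mm farther back than shut.
Start: joints at [-73.74, 4.979, 10.078, 95.1, 0, 90], TCP at [0.154, -0.528, 0.253] pointing down, gripper open.
Joint ranges: [-179.16, 179.16], [-48.56, 103.87], [-65.8, 70.77], [-126.05, 130.52], [-82.76, 87.17], [-180, 180]. Speed limits (degrees/s): [127.2, 127.2, 147.25, 180, 180, 180].

### API

Orientations are given as [roll, pitch, yaw] about the fixed x, y, z axes, in that order (R = Rz(yaw) Ry(pitch) Rx(roll)).
In Python, from workcell import * gives the robot as it stands.
- The arm moves only by the tool servo_tool, never from a script. Its argument "rows" is a list of rows, each an object with "offset": the shift along the tool's x, y, z as a fraction of full scale, a list of three; "yaw": the turn about the tool's z as a fraction of full scale; "claw": the closure, from 0 (fully open) to 1 (shut). A call has 1 to 12 rows; each row is the pose to reach, as a shift and turn from the pose commanded when the call began, along the tool's axes at that moment, turning the shorter way round; what a row does not reach only later rows make up. Full scale, the value 1, is 0.1 m for a shift and pi rad for a turn. A row lasts 1/8 s, in which the tool goes at most 62.5 mm and 10.7 degrees, less where a joint would pass 70% of its speed; a pose out of reach is approached as far as the arm can. A call with a number of a shift or a turn outside -1 to 1 is refused whole. A call with a gripper value outside its range is refused whole. The fingers move at their own pace and stop on an object; "squeeze" is the grip in N (left out, the last holds). Time passes only in rows, so rows that repeat a pose let the fingers close. It gives the time, the measured TCP pose, the force, the opening and the grip force at its end, in the units of the state.
- get_obs(): the state, without advancing time (a new reading comes with each control period).
- camera(name): name is "scene" or "side" or "wrist"; returns (picture, depth): 480x640x3 uint8, red, green, blue; 480x640 float32, m along the optical axis (not along the pixel's ray), 0 where there is no reading.
- camera_info(name): a dict with "fx", "fy", "cx", "cy" (pixels), "cam_to_world" (4x4, takes a point from camera to world coordinates); the wrist camera has in their place "hand_eye" (4x4, takes a point from camera to tool coordinates, whose origin is the TCP and whose axes are the flange's). Camera axes: x right, y up, looking along -z (the intrinsics and any distortion apply to the point x, -y, -z); pixel columns grow to the right and rows downward; lengths in m; the calibration is good to about 2 mm. A picture is of the moment at which its call begins: read the wrist's pose just before it. camera_info takes no time and is no camera call.
- job_done(): hands the job in; it is judged then, once.
The state is a dict: "time": time; "q": joint angles; "qd": joint speeds; "joint_efforts": joint torques, N m; "ee_pos": TCP position; "tcp_rot": TCP orientation; "wrist_force": force on the tool from outside, world axes, zero at the start; "torque": the same for the moment, N m; "opening": finger opening in m; "grasp_force": force on a finger pad.
Only numpy, scipy, OpenCV 4.12 (cv2) and the standard library are available. Lean on these libraries where they do the work, as an engineer would, in place of code of your own. Each camera call takes 0.05 s, during which the arm holds its last target. There are 200 camera calls.

## Working session

There is one attempt and no reset: what is moved stays moved. The work goes in short steps, Python scripts to look and compute and a tool call to move; the robot and the scene stay as the last step left them, time stands still between calls to the robot, and variables do not carry over. Pictures are saved under pics/ and viewed, at most 10 in all, crops included, and the job is handed in when it is done.

Besides the shell and the picture viewer there is one more tool, called as name(argument=value, ...), one argument or row to a line, values as JSON. servo_tool: Moves the arm, as the interface text tells. Its arguments: {"type":"object","properties":{"rows":{"type":"array"},"squeeze":{"type":"number"}},"required":["rows"]}

View pics/scene0.png

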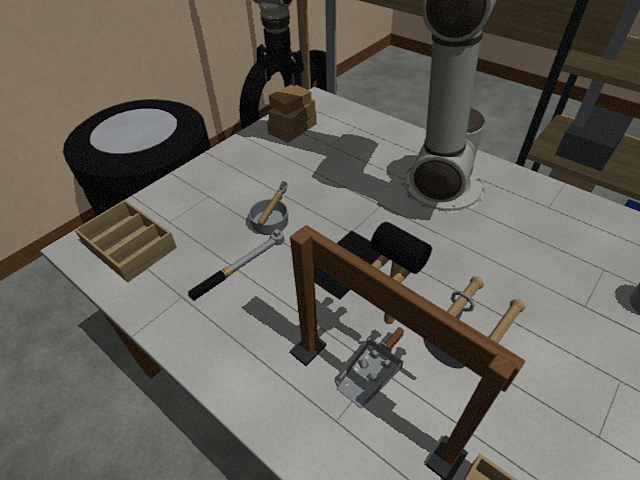

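View pics/side0.png

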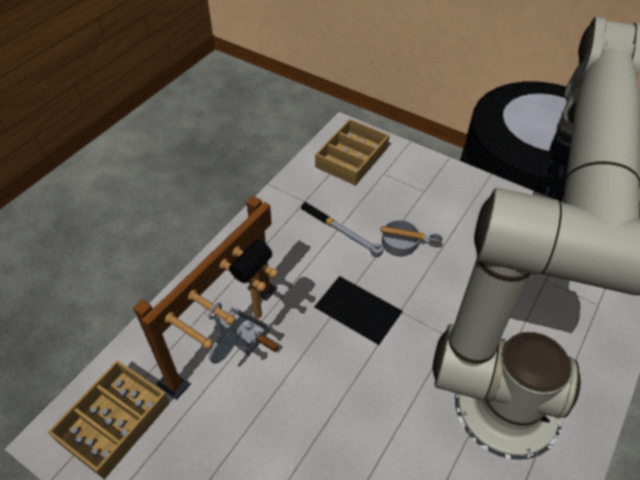

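```bash
python3 - <<'E'
from h import *
print('tip',tip_extent)
for n in('scene','side'):
    z=np.load(n+'0.npz'); I=camera_info(n); C=cloud(z['d'],I,z['T']); np.save(n+'C.npy',C)
    ok=z['d']>0
    def S(name,m):
        m=m&ok
        k,l,st,ce=cv2.connectedComponentsWithStats(m.astype(np.uint8))
        for i in range(1,k):
            if st[i,4]<25: continue
            P=C[l==i]; (cx,cy),(w,h),a=cv2.minAreaRect((P[:,:2]*1000).astype(np.float32))
            print(n,name,st[i,:5],'rect c(%.0f,%.0f) wh(%.0f,%.0f) a%.1f'%(cx,cy,w,h,a),'z',np.round(np.percentile(P[:,2],[2,50,98])*1000),'med',np.round(np.median(P,0)*1000))
    hsv=cv2.cvtColor(z['im'],cv2.COLOR_RGB2HSV)
    reg=(C[...,0]>.2)&(C[...,0]<.95)&(C[...,1]>-.65)&(C[...,1]<.4)
    dark=(hsv[...,2]<50)&reg
    S('mat',dark&(C[...,2]<.02)); S('mallet',dark&(C[...,2]>.28))
    for a,b,nm in((.01,.06,'low'),(.06,.2,'mid'),(.2,.29,'hi'),(.29,.45,'top')): S(nm,reg&(C[...,2]>a)&(C[...,2]<b))
E
```

```text
tip 0.022
scene mat [279 207   7   8  26] rect c(415,-306) wh(27,5) a85.0 z [ 1. 11. 19.] med [ 414. -308.   11.]
scene mat [252 225  10   9  30] rect c(516,-318) wh(47,8) a83.9 z [-2. 10. 19.] med [ 518. -312.   10.]
scene mat [337 231  45  33 678] rect c(380,-44) wh(124,67) a87.3 z [-1.  2.  5.] med [384. -47.   2.]
scene mat [ 86 245  41  36 108] rect c(859,-550) wh(2,195) a0.1 z [-4.  8. 20.] med [ 859. -549.    8.]
scene mat [314 265  37  34 538] rect c(534,-40) wh(123,46) a88.4 z [-1.  2.  6.] med [533. -29.   2.]
scene mat [189 276  39  24 152] rect c(739,-258) wh(29,106) a71.8 z [ 4. 15. 20.] med [ 746. -255.   15.]
scene mat [290 337  36  29 294] rect c(712,49) wh(56,69) a85.8 z [-0. 11. 18.] med [721.  61.  11.]
scene mat [347 341  53  34 191] rect c(642,171) wh(63,117) a50.1 z [ 2. 11. 20.] med [617. 177.  11.]
scene mat [163 369  35  35  78] rect c(899,-353) wh(581,45) a80.8 z [-756. -388.  -18.] med [ 912. -313. -388.]
scene mat [364 388  16  16  46] rect c(715,226) wh(9,46) a82.5 z [-0. 10. 19.] med [715. 230.  10.]
scene mat [208 413  16  18  35] rect c(900,-177) wh(40
[... 4696 characters left out ...]
11  17 123] rect c(606,193) wh(21,12) a44.3 z [137. 169. 199.] med [604. 196. 169.]
side mid [209 329  29  35 487] rect c(613,314) wh(92,11) a87.9 z [126. 168. 199.] med [611. 317. 168.]
side mid [167 347  12  29  36] rect c(704,399) wh(3,5) a62.4 z [ 65. 136. 197.] med [704. 399. 136.]
side hi [257 232   9  11  51] rect c(690,51) wh(28,8) a79.6 z [225. 245. 256.] med [691.  47. 245.]
side hi [250 285  11  20 151] rect c(605,194) wh(21,14) a46.4 z [203. 236. 276.] med [605. 197. 236.]
side hi [212 318  21  31 187] rect c(614,314) wh(63,12) a88.8 z [201. 214. 288.] med [612. 317. 214.]
side top [ 151  196  128  154 5851] rect c(635,214) wh(158,370) a2.3 z [298. 345. 382.] med [674. 225. 345.]
```

```bash
python3 - <<'E'
from h import *
print(np.round(camera_info('wrist')['hand_eye'],3))
o=get_obs(); Rt=R.from_euler('xyz',o['tcp_rot'],degrees=True).as_matrix()
for n in('scene','side'):
    C=np.load(n+'C.npy'); ok=np.load(n+'0.npz')['d']>0
    L=(C-o['ee_pos'])@Rt
    m=ok&(np.hypot(L[...,0],L[...,1])<.13)&(L[...,2]<.04)&(L[...,2]>-.4)
    P=L[m]
    for a in np.arange(-.4,.04,.02):
        Q=P[(P[:,2]>=a)&(P[:,2]<a+.02)]*1000
        if len(Q)>3: print(n,'z%4.0f'%(a*1000),'x',np.round(np.percentile(Q[:,0],[1,99])),'y',np.round(np.percentile(Q[:,1],[1,99])),len(Q))
im=np.load('scene0.npz')['im']; save(cv2.resize(im[310:420,300:440],None,fx=5,fy=5,interpolation=2),'pan.png')
# bowl/wrench
for n in('scene','side'):
    C=np.load(n+'C.npy')
    rim=(np.abs(C[...,2]-.046)<.004)&(C[...,0]>.35)&(C[...,0]<.56)&(C[...,1]<-.2)&(C[...,1]>-.4)
    P=C[rim][:,:2]
    for _ in range(6):
        A=np.c_[2*P,np.ones(len(P))]; s=np.linalg.lstsq(A,(P**2).sum(1),rcond=None)[0]
        c=s[:2]; r=np.sqrt(s[2]+c@c); e=np.abs(np.hypot(*(P-c).T)-r); P=P[e<max(.004,np.median(e)*2)]
    print(n,'bowl',c,r,len(P))
E
```

```text
[[ 0.     0.947  0.32   0.082]
 [ 1.    -0.     0.    -0.001]
 [ 0.     0.32  -0.947 -0.121]
 [ 0.     0.     0.     1.   ]]
scene z-260 x [42. 43.] y [-47. -33.] 4
scene z-240 x [-14.  41.] y [-52.  40.] 192
scene z-220 x [-12.  43.] y [-47.  31.] 240
scene z-200 x [-16.  42.] y [-43.  29.] 233
scene z-180 x [-9. 41.] y [-42.  30.] 163
scene z-160 x [-18.  39.] y [-40.  29.] 214
scene z-140 x [-13.  40.] y [-40.  25.] 189
scene z-120 x [-8. 40.] y [-40.  25.] 138
scene z-100 x [-12.  20.] y [-71.  64.] 281
scene z -80 x [-15.  21.] y [-74.  66.] 246
scene z -60 x [-15.  19.] y [-76.  70.] 248
scene z -40 x [-11.  16.] y [-71.  71.] 95
scene z -20 x [-10.  12.] y [-60.  54.] 83
scene z   0 x [-13.  12.] y [-56.  53.] 29
side z-400 x [47. 61.] y [-117.   10.] 122
side z-380 x [46. 55.] y [-92.  -8.] 71
side z-360 x [49. 50.] y [-69. -14.] 14
side z-340 x [35. 41.] y [-49.  43.] 34
side z-320 x [34. 44.] y [-49.  41.] 134
side z-300 x [29. 46.] y [-51.  38.] 113
side z-280 x [27. 47.] y [-55.  41.] 149
side z-260 x [22. 46.] y [-55.  42.] 91
side z-240 x [17. 41.] y [-52.  28.] 56
side z-220 x [12. 40.] y [-42.  13.] 92
side z-200 x [ 7. 40.] y [-43.   3.] 132
side z-180 x [ 4. 38.] y [-42.  -3.] 75
side z-160 x [-2. 36.] y [-42.   8.] 157
side z-140 x [-7. 36.] y [-43.   3.] 152
side z-120 x [-11.  36.] y [-66.  -6.] 104
side z-100 x [-18.  18.] y [-75. -11.] 179
side z -80 x [-18.  18.] y [-77.  15.] 132
side z -60 x [-12.  16.] y [-78.  37.] 104
side z -40 x [-8. 11.] y [-73.  55.] 29
side z -20 x [-12.  10.] y [-61.  48.] 68
side z   0 x [-12.  10.] y [-53.  48.] 26
scene bowl [ 0.46550556 -0.30991595] 0.05461873151184022 97
side bowl [ 0.46432859 -0.31118406] 0.054710437374220766 92
```

View pics/pan.png

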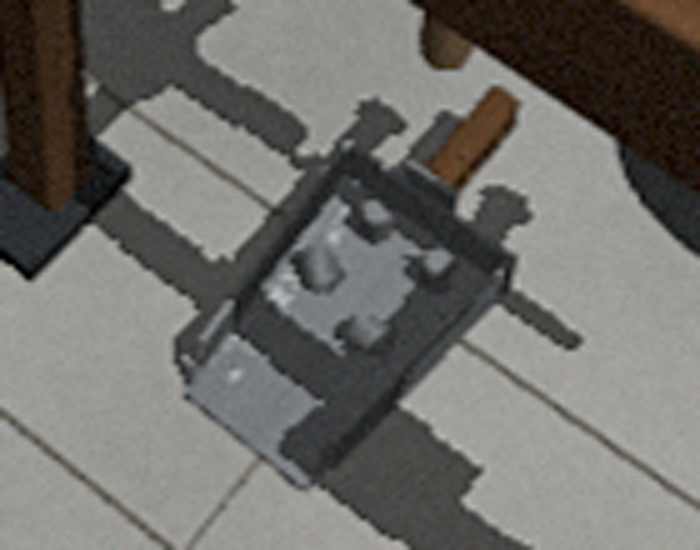

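servo_tool(
  rows=[
    {"offset":[0.5,-0.2,0.1],"yaw":0,"claw":0.4},
    {"offset":[1,-0.4,0.2],"yaw":0,"claw":0.4},
    {"offset":[1,-0.4,0.2],"yaw":0,"claw":0.4},
  ],
)

```text
time: 0.48
ee_pos: [0.2407, -0.4595, 0.2324]
tcp_rot: [-179.9, -0.0, 16.5]
wrist_force: [-1.1, -0.8, -0.1]
opening: 0.0512
grasp_force: 0.0
```

servo_tool(
  rows=[
    {"offset":[0.5,-0.2,0.1],"yaw":0,"claw":0.4},
    {"offset":[1,-0.4,0.2],"yaw":0,"claw":0.4},
    {"offset":[1,-0.4,0.2],"yaw":0,"claw":0.4},
  ],
)

```text
time: 0.85
ee_pos: [0.3251, -0.3936, 0.2124]
tcp_rot: [-179.9, 0.0, 16.5]
wrist_force: [-0.8, -0.9, 0.1]
opening: 0.0514
grasp_force: 0.0
```

servo_tool(
  rows=[
    {"offset":[0.4,-0.2,0],"yaw":-0.01,"claw":0.4},
    {"offset":[0.8,-0.4,0],"yaw":-0.021,"claw":0.4},
    {"offset":[0.8,-0.4,0],"yaw":-0.021,"claw":0.4},
    {"offset":[0.8,-0.4,0],"yaw":-0.021,"claw":0.4},
  ],
)

```text
time: 1.35
ee_pos: [0.3886, -0.3353, 0.2134]
tcp_rot: [180.0, 0.0, 20.0]
wrist_force: [-0.2, 0.1, -0.9]
opening: 0.0517
grasp_force: 0.0
```

```bash
cat >> h.py <<'E'
def to(p,yaw=None):
    "total tool-frame shift (units of .1 m) and turn fraction to the target"
    o=get_obs(); Rt=R.from_euler('xyz',o['tcp_rot'],degrees=True).as_matrix()
    s=(np.array(p)-o['ee_pos'])@Rt/.1
    y=0 if yaw is None else -(((yaw-o['tcp_rot'][2])+180)%360-180)/180
    print('t',round(o['time'],2),'at',np.round(o['ee_pos'],4),np.round(o['tcp_rot'],2),'F',np.round(o['wrist_force'],1),'op',round(o['opening'],4),'g',round(o['grasp_force'],1),'-> offset',np.round(s,3),'yaw',round(y,4))
E
python3 - <<'E'
from h import *
print(get_obs()['q'])
im,d,I,T=snap('wrist'); C=cloud(d,I,T); save(im,'w1.png')
hsv=cv2.cvtColor(im,cv2.COLOR_RGB2HSV)
def rect(m,nm):
    P=C[m&(d>0)]
    if len(P)<20: print(nm,len(P));return
    r=cv2.minAreaRect((P[:,:2]*1000).astype(np.float32)); print(nm,len(P),np.round(r[0]),np.round(r[1]),round(r[2],1),'zmed',np.round(np.median(P,0)*1000))
hi=(C[...,2]>.058)&(C[...,2]<.09)&(C[...,0]<.6)
rect(hi&(hsv[...,1]>90),'handle'); rect(hi&(hsv[...,1]<70),'wheel')
to([.446,-.312,.066],20)
E
```

```text
[-4.07734133e+01 -7.12787394e-01 -2.16458490e-01  9.04989688e+01
 -2.71222323e-02  1.19225283e+02]
handle 5485 [ 440. -317.] [157.  19.] 20.2 zmed [ 464. -308.   63.]
wheel 1336 [ 433. -319.] [173.  18.] 19.7 zmed [ 377. -339.   61.]
t 1.4 at [ 0.3884 -0.3354  0.2134] [1.7999e+02 2.0000e-02 1.9960e+01] F [-0.2  0.6  0.3] op 0.0508 g 0.0 -> offset [ 0.622 -0.024  1.473] yaw -0.0002
```

View pics/w1.png

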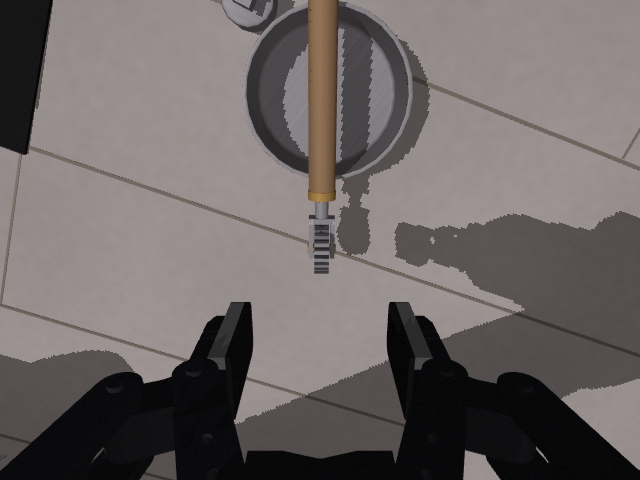

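servo_tool(
  rows=[
    {"offset":[0.4,0,0.3],"yaw":0,"claw":0.4},
    {"offset":[0.71,0,0.6],"yaw":0,"claw":0.4},
    {"offset":[0.71,0,0.9],"yaw":0,"claw":0.4},
    {"offset":[0.71,0,0.9],"yaw":0,"claw":0.4},
  ],
)

```text
time: 1.9
ee_pos: [0.4542, -0.3103, 0.1211]
tcp_rot: [-179.8, 0.2, 20.0]
wrist_force: [0.2, 0.1, 0.8]
opening: 0.0515
grasp_force: 0.0
```

servo_tool(
  rows=[
    {"offset":[0,0,0.3],"yaw":0,"claw":0.4},
    {"offset":[0,0,0.57],"yaw":0,"claw":0.4},
    {"offset":[0,0,0.57],"yaw":0,"claw":0.4},
    {"offset":[0,0,0.57],"yaw":0,"claw":1},
    {"offset":[0,0,0.57],"yaw":0,"claw":1},
    {"offset":[0,0,0.57],"yaw":0,"claw":1},
    {"offset":[0,0,0.57],"yaw":0,"claw":1},
    {"offset":[0,0,0.57],"yaw":0,"claw":1},
  ],
  squeeze=50,
)

```text
time: 2.9
ee_pos: [0.4566, -0.3109, 0.0684]
tcp_rot: [179.8, -0.1, 20.0]
wrist_force: [-1.2, -1.7, 5.1]
opening: 0.0167
grasp_force: 48.7
```

servo_tool(
  rows=[
    {"offset":[0,0,-0.15],"yaw":0,"claw":1},
    {"offset":[0,0,-0.4],"yaw":0,"claw":1},
    {"offset":[0,0,-0.6],"yaw":0,"claw":1},
    {"offset":[0,0,-0.6],"yaw":0,"claw":1},
  ],
)

```text
time: 3.4
ee_pos: [0.4568, -0.3106, 0.1289]
tcp_rot: [179.8, -0.1, 20.0]
wrist_force: [0.0, -0.6, -1.2]
opening: 0.0169
grasp_force: 49.1
```

```bash
python3 - <<'E'
from h import *
to([.463,-.040,.126],-2.5)
C=np.load('sideC.npy');im=np.load('side0.npz')['im']
m=(cv2.cvtColor(im,cv2.COLOR_RGB2HSV)[...,2]<50)&(abs(C[...,2])<.012)&(abs(C[...,0]-.45)<.15)&(abs(C[...,1]+.04)<.1)
m=cv2.morphologyEx(m.astype(np.uint8),cv2.MORPH_OPEN,np.ones((5,5)))>0
print(cv2.minAreaRect((C[m][:,:2]*1000).astype(np.float32)))
E
```

```text
t 3.4 at [ 0.4568 -0.3106  0.1289] [ 1.7983e+02 -1.3000e-01  2.0040e+01] F [ 0.  -0.6 -1.2] op 0.0169 g 49.1 -> offset [ 0.985 -2.521  0.023] yaw 0.1252
((450.53643798828125, -41.78913879394531), (131.59939575195312, 206.52957153320312), 87.66476440429688)
```

servo_tool(
  rows=[
    {"offset":[0.16,-0.42,0],"yaw":0,"claw":1},
    {"offset":[0.33,-0.84,0],"yaw":0,"claw":1},
    {"offset":[0.33,-0.84,0],"yaw":0,"claw":1},
  ],
)

```text
time: 3.78
ee_pos: [0.4579, -0.2175, 0.1259]
tcp_rot: [-179.9, 0.0, 20.2]
wrist_force: [-0.9, -0.3, -2.1]
opening: 0.017
grasp_force: 49.3
```

servo_tool(
  rows=[
    {"offset":[0.16,-0.42,0],"yaw":0,"claw":1},
    {"offset":[0.33,-0.84,0],"yaw":0,"claw":1},
    {"offset":[0.33,-0.84,0],"yaw":0,"claw":1},
  ],
)

```text
time: 4.15
ee_pos: [0.4603, -0.128, 0.126]
tcp_rot: [-180.0, 0.0, 20.2]
wrist_force: [1.2, -0.8, -0.9]
opening: 0.0165
grasp_force: 49.5
```

servo_tool(
  rows=[
    {"offset":[0.16,-0.42,0],"yaw":0.04,"claw":1},
    {"offset":[0.33,-0.83,0],"yaw":0.085,"claw":1},
    {"offset":[0.33,-0.83,0],"yaw":0.125,"claw":1},
    {"offset":[0.33,-0.83,0],"yaw":0.125,"claw":1},
    {"offset":[0.33,-0.83,0],"yaw":0.125,"claw":1},
  ],
)

```text
time: 4.78
ee_pos: [0.4629, -0.0412, 0.1261]
tcp_rot: [180.0, 0.0, -2.4]
wrist_force: [0.5, -0.2, -0.5]
opening: 0.0169
grasp_force: 49.7
```

```bash
python3 - <<'E'
from h import *
to([.465,-.041,.033],-2.5)
E
```

```text
t 4.78 at [ 0.4629 -0.0412  0.1261] [ 1.7999e+02  2.0000e-02 -2.3700e+00] F [ 0.5 -0.2 -0.5] op 0.0169 g 49.7 -> offset [ 0.021 -0.003  0.931] yaw 0.0007
```

servo_tool(
  rows=[
    {"offset":[0.02,0,0.45],"yaw":0,"claw":1},
    {"offset":[0.02,0,0.8],"yaw":0,"claw":1},
    {"offset":[0.02,0,0.92],"yaw":0,"claw":1},
    {"offset":[0.02,0,0.93],"yaw":0,"claw":1},
    {"offset":[0.02,0,0.94],"yaw":0,"claw":1},
    {"offset":[0.02,0,0.94],"yaw":0,"claw":0.5},
    {"offset":[0.02,0,0.94],"yaw":0,"claw":0.4},
    {"offset":[0.02,0,0.94],"yaw":0,"claw":0.4},
  ],
)

```text
time: 5.78
ee_pos: [0.4651, -0.0404, 0.0327]
tcp_rot: [-180.0, -0.0, -2.4]
wrist_force: [0.3, 0.6, -0.8]
opening: 0.0513
grasp_force: 0.0
```

servo_tool(
  rows=[
    {"offset":[0,0,-0.3],"yaw":0,"claw":0.4},
    {"offset":[0,0,-0.8],"yaw":0,"claw":0.4},
    {"offset":[0,0,-1],"yaw":0,"claw":0.4},
    {"offset":[0,0,-1],"yaw":0,"claw":0.4},
  ],
)

```text
time: 6.28
ee_pos: [0.4658, -0.0405, 0.1339]
tcp_rot: [180.0, -0.2, -2.5]
wrist_force: [0.6, 0.7, -0.4]
opening: 0.0511
grasp_force: 0.0
```

servo_tool(
  rows=[
    {"offset":[0,-0.1,-0.5],"yaw":-0.05,"claw":0.4},
    {"offset":[0,-0.3,-0.8],"yaw":-0.1,"claw":0.4},
    {"offset":[0,-0.5,-0.8],"yaw":-0.15,"claw":0.4},
    {"offset":[0,-0.7,-0.8],"yaw":-0.2,"claw":0.4},
    {"offset":[0,-0.9,-0.8],"yaw":-0.25,"claw":0.4},
    {"offset":[0,-1,-0.8],"yaw":-0.3,"claw":0.4},
    {"offset":[0,-1,-0.8],"yaw":-0.35,"claw":0.4},
    {"offset":[0,-1,-0.8],"yaw":-0.4,"claw":0.4},
    {"offset":[0,-1,-0.8],"yaw":-0.45,"claw":0.4},
    {"offset":[0,-1,-0.8],"yaw":-0.5,"claw":0.4},
    {"offset":[0,-1,-0.8],"yaw":-0.5,"claw":0.4},
  ],
)

```text
time: 7.65
ee_pos: [0.4689, 0.0594, 0.211]
tcp_rot: [-179.9, 0.0, 87.5]
wrist_force: [-0.4, 0.3, -0.5]
opening: 0.051
grasp_force: 0.0
```

servo_tool(
  rows=[
    {"offset":[0.2,-0.1,0],"yaw":-0.05,"claw":0.4},
    {"offset":[0.4,-0.2,0],"yaw":-0.1,"claw":0.4},
    {"offset":[0.6,-0.33,0],"yaw":-0.15,"claw":0.4},
    {"offset":[0.8,-0.33,0],"yaw":-0.2,"claw":0.4},
    {"offset":[1,-0.33,0],"yaw":-0.25,"claw":0.4},
    {"offset":[1,-0.33,0],"yaw":-0.3,"claw":0.4},
    {"offset":[1,-0.33,0],"yaw":-0.35,"claw":0.4},
    {"offset":[1,-0.33,0],"yaw":-0.4,"claw":0.4},
    {"offset":[1,-0.33,0],"yaw":-0.45,"claw":0.4},
    {"offset":[1,-0.33,0],"yaw":-0.5,"claw":0.4},
    {"offset":[1,-0.33,0],"yaw":-0.5,"claw":0.4},
  ],
)

```text
time: 9.02
ee_pos: [0.4404, 0.1607, 0.2116]
tcp_rot: [-180.0, -0.0, 177.3]
wrist_force: [-0.0, 1.0, -0.6]
opening: 0.0513
grasp_force: 0.0
```

```bash
python3 - <<'E'
from h import *
to([.43,.197,.2],177.5)
im,d,I,T=snap('wrist'); np.savez('w2.npz',im=im,d=d,T=T); save(im,'w2.png')
im,d,I,T=snap('side'); save(cv2.resize(im[180:370,220:460],None,fx=3,fy=3),'s2.png')
E
```

```text
t 9.03 at [0.4404 0.1607 0.2116] [-1.7998e+02 -5.0000e-02  1.7730e+02] F [-0.   1.  -0.6] op 0.0513 g 0.0 -> offset [0.121 0.357 0.116] yaw -0.0011
```

View pics/w2.png

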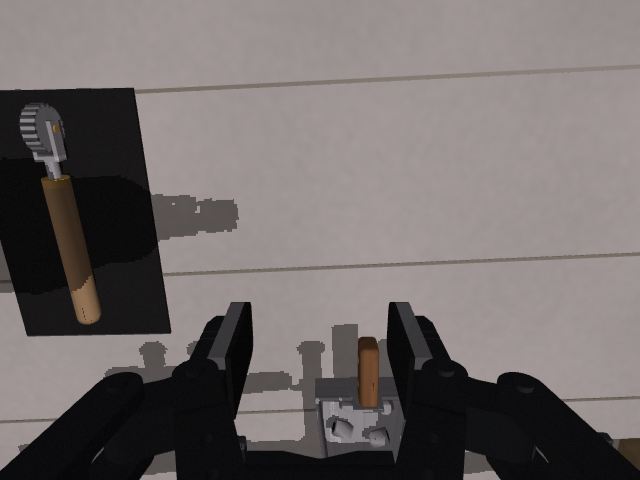

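View pics/s2.png

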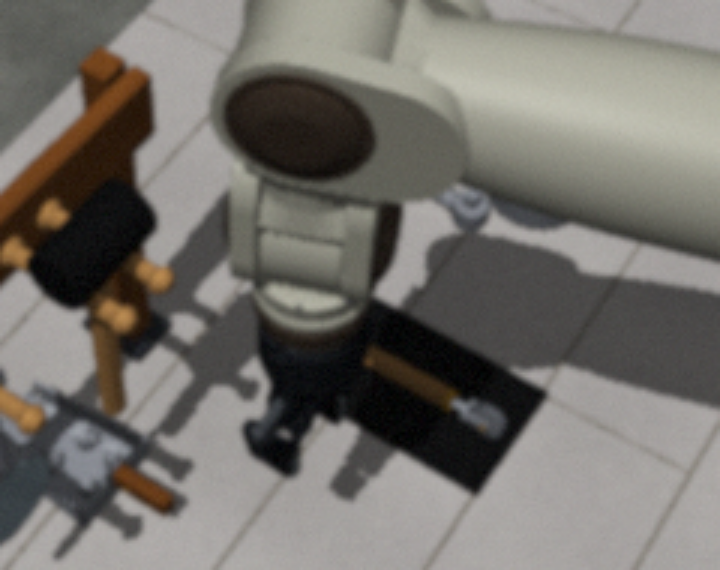

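```bash
python3 - <<'E'
from h import *
z=np.load('w2.npz'); I=camera_info('wrist'); C=cloud(z['d'],I,z['T']); hsv=cv2.cvtColor(z['im'],cv2.COLOR_RGB2HSV)
v,u=np.mgrid[:480,:640]
def rep(m,nm):
    P=C[m&(z['d']>0)]; r=cv2.minAreaRect((P[:,:2]*1000).astype(np.float32)); print(nm,len(P),np.round(r[0],1),np.round(r[1],1),round(r[2],1),np.round(np.percentile(P*1000,[1,50,99],axis=0)))
h=(hsv[...,1]>100)&(u>340)&(u<395)&(v>325)&(v<415)
rep(h&(C[...,2]>.035),'handle')
P=C[h&(C[...,2]>.038)]; q=np.polyfit(P[:,0],P[:,1],1); print('slope deg',np.degrees(np.arctan(q[0])),'y at .52',np.polyval(q,.52))
S=np.load('sideC.npy'); im=np.load('side0.npz')['im']; hs=cv2.cvtColor(im,cv2.COLOR_RGB2HSV)
m=(hs[...,1]>110)&(S[...,2]>.025)&(S[...,2]<.055)&(abs(S[...,1]-.197)<.05)&(abs(S[...,0]-.54)<.06)
P=S[m]; print('side handle',len(P),np.round(np.percentile(P*1000,[2,50,98],axis=0)))
# back wall top
b=(C[...,2]>.018)&(C[...,2]<.034)&(hsv[...,1]<80)&(v>370)&(u>300)&(u<400)&(C[...,1]>.1)
rep(b,'wall')
# pegs, mallet from both fixed clouds
for n in('scene','side'):
    S=np.load(n+'C.npy'); im=np.load(n+'0.npz')['im']; hs=cv2.cvtColor(im,cv2.COLOR_RGB2HSV)
    m=(S[...,2]>.31)&(S[...,2]<.336)&(S[...,0]<.60)&(S[...,0]>.5)&(S[...,1]>.1)
    P=S[m]; 
    for y in (.17,.217,.317,.389):
        Q=P[abs(P[:,1]-y)<.015]
        if len(Q): print(n,'peg',y,len(Q),np.round(np.percentile(Q*1000,[1,50],axis=0)))
E
```

```text
handle 1195 [526.  195.7] [171.5  16.8] 0.1 [[554. 188.  36.]
 [578. 195.  43.]
 [610. 204.  45.]]
slope deg 1.5952634552176037 y at .52 0.1937569619047178
side handle 115 [[555. 189.  34.]
 [577. 198.  43.]
 [599. 204.  50.]]
wall 1214 [645.9 188. ] [74.6 74.5] 3.5 [[611. 150.  18.]
 [614. 175.  25.]
 [678. 222.  33.]]
scene peg 0.317 198 [[565. 305. 317.]
 [580. 317. 326.]]
scene peg 0.389 213 [[569. 375. 318.]
 [582. 386. 326.]]
side peg 0.17 132 [[558. 159. 314.]
 [572. 171. 326.]]
side peg 0.217 139 [[558. 204. 314.]
 [574. 215. 326.]]
side peg 0.317 153 [[562. 306. 317.]
 [576. 317. 327.]]
side peg 0.389 153 [[565. 376. 316.]
 [578. 387. 327.]]
```

servo_tool(
  rows=[
    {"offset":[-0.2,-0.5,-0.2],"yaw":0,"claw":0.4},
    {"offset":[-0.4,-1,-0.4],"yaw":0,"claw":0.4},
    {"offset":[-0.4,-1,-0.4],"yaw":0,"claw":0.4},
  ],
)

```text
time: 9.5
ee_pos: [0.4773, 0.0566, 0.2534]
tcp_rot: [-180.0, 0.1, 177.1]
wrist_force: [-0.5, 0.4, -0.3]
opening: 0.0517
grasp_force: 0.0
```

servo_tool(
  rows=[
    {"offset":[-0.2,-0.5,0],"yaw":0,"claw":0.4},
    {"offset":[-0.4,-1,0],"yaw":0,"claw":0.4},
    {"offset":[-0.4,-1,0],"yaw":0,"claw":0.4},
  ],
)

```text
time: 9.88
ee_pos: [0.5123, -0.0444, 0.2512]
tcp_rot: [-180.0, -0.1, 177.2]
wrist_force: [0.2, 0.3, -0.9]
opening: 0.0513
grasp_force: 0.0
```

servo_tool(
  rows=[
    {"offset":[-0.4,-0.5,0],"yaw":0,"claw":0.4},
    {"offset":[-0.8,-0.8,0],"yaw":0,"claw":0.4},
    {"offset":[-1,-0.8,0],"yaw":0,"claw":0.4},
    {"offset":[-1,-0.8,0],"yaw":0,"claw":0.4},
  ],
)

```text
time: 10.38
ee_pos: [0.6089, -0.1255, 0.2508]
tcp_rot: [180.0, -0.1, 177.5]
wrist_force: [0.2, 0.1, -0.8]
opening: 0.0512
grasp_force: 0.0
```

servo_tool(
  rows=[
    {"offset":[-0.4,0,0],"yaw":0,"claw":0.4},
    {"offset":[-0.8,0,0],"yaw":0,"claw":0.4},
    {"offset":[-1,0,0],"yaw":0,"claw":0.4},
    {"offset":[-1,0,0],"yaw":0,"claw":0.4},
  ],
)

```text
time: 10.88
ee_pos: [0.7085, -0.1294, 0.2513]
tcp_rot: [180.0, -0.1, 177.6]
wrist_force: [0.1, 0.1, 1.0]
opening: 0.0511
grasp_force: 0.0
```

servo_tool(
  rows=[
    {"offset":[-0.4,0,0],"yaw":0,"claw":0.4},
    {"offset":[-0.8,0,0],"yaw":0,"claw":0.4},
    {"offset":[-1,0,0],"yaw":0,"claw":0.4},
    {"offset":[-1,0,0],"yaw":0,"claw":0.4},
  ],
)

```text
time: 11.38
ee_pos: [0.7903, -0.1317, 0.2404]
tcp_rot: [-179.9, 1.0, 177.6]
wrist_force: [-0.1, 0.3, -0.3]
opening: 0.0513
grasp_force: 0.0
```

```bash
python3 - <<'E'
from h import *
to([.6,-.12,.2],177.5); print(np.round(get_obs()['q'],1))
E
```

```text
t 11.38 at [ 0.7903 -0.1317  0.2404] [-179.88    1.04  177.56] F [-0.1  0.3 -0.3] op 0.0513 g 0.0 -> offset [1.913 0.036 0.369] yaw 0.0003
[ -9.5  49.8  70.4 109.5   0.   -7. ]
```

servo_tool(
  rows=[
    {"offset":[-0.4,0,0],"yaw":0,"claw":0.4},
    {"offset":[-0.8,0,0],"yaw":0,"claw":0.4},
    {"offset":[-1,0,0],"yaw":0,"claw":0.4},
    {"offset":[-1,0,0],"yaw":0,"claw":0.4},
    {"offset":[-1,0,0],"yaw":0,"claw":0.4},
  ],
)

```text
time: 12.0
ee_pos: [0.8355, -0.1284, 0.2138]
tcp_rot: [-179.4, 4.9, 177.6]
wrist_force: [-0.4, 0.0, 0.0]
opening: 0.0514
grasp_force: 0.0
```

```bash
python3 - <<'E'
from h import *
to([.6,-.12,.2],177.5); print(np.round(get_obs()['q'],1))
E
```

```text
t 12.0 at [ 0.8355 -0.1284  0.2138] [-179.45    4.86  177.55] F [-0.4  0.   0. ] op 0.0514 g 0.0 -> offset [ 2.36  -0.017 -0.062] yaw 0.0003
[ -8.7  51.9  70.7 103.8  -0.   -6.3]
```

servo_tool(
  rows=[
    {"offset":[0.4,0,0],"yaw":0,"claw":0.4},
    {"offset":[0.8,0,0],"yaw":0,"claw":0.4},
    {"offset":[0.8,0,0],"yaw":0,"claw":0.4},
  ],
)

```text
time: 12.38
ee_pos: [0.7545, -0.125, 0.2068]
tcp_rot: [-179.4, 4.9, 177.5]
wrist_force: [-0.2, 0.4, 1.0]
opening: 0.0516
grasp_force: 0.0
```

```bash
python3 - <<'E'
from h import *
to([.6,-.12,.2],177.5); print(np.round(get_obs()['q'],1))
E
```

```text
t 12.38 at [ 0.7545 -0.125   0.2068] [-179.45    4.86  177.54] F [-0.2  0.4  1. ] op 0.0516 g 0.0 -> offset [ 1.546 -0.017 -0.063] yaw 0.0002
[-9.4 31.3 37.8 91.5  0.  -6.9]
```

servo_tool(
  rows=[
    {"offset":[-0.5,0,-0.3],"yaw":0,"claw":0.4},
    {"offset":[-1,0,-0.6],"yaw":0,"claw":0.4},
    {"offset":[-1,0,-1],"yaw":0,"claw":0.4},
    {"offset":[-1,0,-1],"yaw":0,"claw":0.4},
  ],
)

```text
time: 12.88
ee_pos: [0.8093, -0.122, 0.2863]
tcp_rot: [-179.2, 7.3, 177.6]
wrist_force: [0.1, 0.4, 0.0]
opening: 0.0512
grasp_force: 0.0
```

servo_tool(
  rows=[
    {"offset":[-0.5,0,-0.5],"yaw":0,"claw":0.4},
    {"offset":[-1,0,-1],"yaw":0,"claw":0.4},
    {"offset":[-1,0,-1],"yaw":0,"claw":0.4},
    {"offset":[-1,0,-1],"yaw":0,"claw":0.4},
  ],
)

```text
time: 13.38
ee_pos: [0.8086, -0.1126, 0.3308]
tcp_rot: [-178.8, 11.2, 177.7]
wrist_force: [0.3, 0.7, -0.5]
opening: 0.0517
grasp_force: 0.0
```

```bash
python3 - <<'E'
from h import *
to([.6,-.12,.2],177.5); print(np.round(get_obs()['q'],1))
E
```

```text
t 13.38 at [ 0.8086 -0.1126  0.3308] [-178.8    11.18  177.67] F [ 0.3  0.7 -0.5] op 0.0517 g 0.0 -> offset [ 2.296 -0.141  0.883] yaw 0.0009
[-7.900e+00  4.380e+01  7.070e+01  1.057e+02 -1.000e-01 -5.400e+00]
```

```bash
python3 - <<'E'
from h import *
I=camera_info('scene'); T=np.array(I['cam_to_world'])
def ray(u,v,z):
    d=T[:3,:3]@np.array([(u-I['cx'])/I['fx'],-(v-I['cy'])/I['fy'],-1]); o=T[:3,3]; return (o+d*(z-o[2])/d[2])[:2]*1000
a,b=ray(337,388,.003),ray(362,407.4,.003); c,e=ray(370,341,.027),ray(402,363,.027)
print(a,b,c,e); f=(a+b)/2; g=(c+e)/2; print('lip mid',f,'back mid',g,'yaw',np.degrees(np.arctan2(*(f-g)[::-1])),'lip normal',np.degrees(np.arctan2(-(b-a)[0],(b-a)[1])),'back normal',np.degrees(np.arctan2(-(e-c)[0],(e-c)[1])))
z=np.load('w2.npz'); I=camera_info('wrist'); C=cloud(z['d'],I,z['T']); hsv=cv2.cvtColor(z['im'],cv2.COLOR_RGB2HSV)
v,u=np.mgrid[:480,:640]; m=(hsv[...,1]>100)&(u>340)&(u<395)&(v>325)&(v<415)&(C[...,2]>.040)&(C[...,0]>.55)&(C[...,0]<.612)
P=C[m][:,:2]*1000
for x in range(556,612,8):
    Q=P[abs(P[:,0]-x)<4]; print(x,len(Q),np.round(np.percentile(Q[:,1],[3,97]),1) if len(Q) else '')
E
```

```text
[744.41981814 160.24826157] [744.98402802 226.4575682 ] [619.79246749 156.37135004] [620.70593463 241.32067265]
lip mid [744.70192308 193.35291488] back mid [620.24920106 198.84601134] yaw -2.527281800611565 lip normal -0.4882404673394742 back normal -0.616082543125644
556 145 [189.3 202.8]
564 164 [189.1 203.7]
572 158 [188.3 203.8]
580 158 [188.8 203.1]
588 150 [188.3 202.7]
596 147 [187.8 202.8]
604 149 [187.7 202.8]
```

```bash
python3 - <<'E'
from h import *
to([.62,-.08,.46],179.2);to([.62,.03,.5],179.2)
E
```

```text
t 13.38 at [ 0.8086 -0.1126  0.3308] [-178.8    11.18  177.67] F [ 0.3  0.7 -0.5] op 0.0517 g 0.0 -> offset [ 1.611  0.214 -1.64 ] yaw -0.0085
t 13.38 at [ 0.8086 -0.1126  0.3308] [-178.8    11.18  177.67] F [ 0.3  0.7 -0.5] op 0.0517 g 0.0 -> offset [ 1.578  1.305 -2.064] yaw -0.0085
```

servo_tool(
  rows=[
    {"offset":[0.3,0.05,-0.4],"yaw":0,"claw":0.4},
    {"offset":[0.8,0.1,-0.82],"yaw":0,"claw":0.4},
    {"offset":[0.8,0.1,-0.82],"yaw":0,"claw":0.4},
    {"offset":[0.8,0.1,-0.82],"yaw":0,"claw":0.4},
  ],
)

```text
time: 13.88
ee_pos: [0.7152, -0.0973, 0.395]
tcp_rot: [-178.8, 11.2, 177.7]
wrist_force: [0.5, 0.0, -1.1]
opening: 0.0513
grasp_force: 0.0
```

servo_tool(
  rows=[
    {"offset":[0.3,0.05,-0.5],"yaw":0,"claw":0.4},
    {"offset":[0.6,0.3,-1],"yaw":0,"claw":0.4},
    {"offset":[0.8,0.7,-1],"yaw":-0.008,"claw":0.4},
    {"offset":[0.8,1,-1],"yaw":-0.008,"claw":0.4},
    {"offset":[0.8,1,-1],"yaw":-0.008,"claw":0.4},
  ],
)

```text
time: 14.5
ee_pos: [0.6236, 0.0105, 0.4733]
tcp_rot: [-178.5, 10.9, 179.3]
wrist_force: [1.2, -0.7, -1.3]
opening: 0.0514
grasp_force: 0.0
```

servo_tool(
  rows=[
    {"offset":[-0.5,0.2,-0.2],"yaw":0,"claw":0.4},
    {"offset":[-1,0.5,-0.2],"yaw":0,"claw":0.4},
    {"offset":[-1,0.5,-0.2],"yaw":0,"claw":0.4},
    {"offset":[-1,0.5,-0.2],"yaw":0,"claw":0.4},
  ],
)

```text
time: 15.0
ee_pos: [0.6896, 0.0543, 0.477]
tcp_rot: [-178.7, 13.3, 179.2]
wrist_force: [-0.7, 0.2, 0.2]
opening: 0.0511
grasp_force: 0.0
```

servo_tool(
  rows=[
    {"offset":[-0.5,0,-0.5],"yaw":0,"claw":0.4},
    {"offset":[-1,0,-1],"yaw":0,"claw":0.4},
    {"offset":[-1,0,-1],"yaw":0,"claw":0.4},
    {"offset":[-1,0,-1],"yaw":0,"claw":0.4},
  ],
)

```text
time: 15.5
ee_pos: [0.6885, 0.0483, 0.5044]
tcp_rot: [-179.0, 16.8, 179.2]
wrist_force: [-0.0, -0.1, 0.2]
opening: 0.0513
grasp_force: 0.0
```

servo_tool(
  rows=[
    {"offset":[-0.5,0,-0.5],"yaw":0,"claw":0.4},
    {"offset":[-1,0,-1],"yaw":0,"claw":0.4},
    {"offset":[-1,0,-1],"yaw":0,"claw":0.4},
    {"offset":[-1,0,-1],"yaw":0,"claw":0.4},
  ],
)

```text
time: 16.0
ee_pos: [0.6862, 0.0432, 0.5307]
tcp_rot: [-179.2, 20.1, 179.3]
wrist_force: [-0.4, 0.3, -0.1]
opening: 0.0513
grasp_force: 0.0
```

```bash
python3 - <<'E'
from h import *
to([.6,.1,.4],179.2); print(np.round(get_obs()['q'],1))
E
```

```text
t 16.0 at [0.6862 0.0432 0.5307] [-179.23   20.09  179.3 ] F [-0.4  0.3 -0.1] op 0.0513 g 0.0 -> offset [1.265 0.57  0.921] yaw 0.0006
[  4.6  27.6  70.8 113.2  -2.6   5. ]
```

servo_tool(
  rows=[
    {"offset":[-0.5,0,-0.5],"yaw":0,"claw":0.4},
    {"offset":[-1,0,-1],"yaw":0,"claw":0.4},
    {"offset":[-1,0,-1],"yaw":0,"claw":0.4},
    {"offset":[-1,0,-1],"yaw":0,"claw":0.4},
  ],
)

```text
time: 16.5
ee_pos: [0.6805, 0.0383, 0.5595]
tcp_rot: [-179.4, 23.5, 179.3]
wrist_force: [-0.6, -0.4, -0.0]
opening: 0.0513
grasp_force: 0.0
```

servo_tool(
  rows=[
    {"offset":[-0.5,0,-0.5],"yaw":0,"claw":0.4},
    {"offset":[-1,0,-1],"yaw":0,"claw":0.4},
    {"offset":[-1,0,-1],"yaw":0,"claw":0.4},
    {"offset":[-1,0,-1],"yaw":0,"claw":0.4},
  ],
)

```text
time: 17.0
ee_pos: [0.6717, 0.0339, 0.5901]
tcp_rot: [-179.6, 26.9, 179.4]
wrist_force: [-0.7, -0.3, -0.9]
opening: 0.0511
grasp_force: 0.0
```

```bash
python3 - <<'E'
from h import *
to([.46,.12,.45],179.2);to([.46,.196,.25],179.2);to([.46,.196,.10],179.2); print(np.round(get_obs()['q'],1))
E
```

```text
t 17.0 at [0.6717 0.0339 0.5901] [-179.62   26.91  179.38] F [-0.7 -0.3 -0.9] op 0.0511 g 0.0 -> offset [2.53  0.839 0.281] yaw 0.001
t 17.0 at [0.6717 0.0339 0.5901] [-179.62   26.91  179.38] F [-0.7 -0.3 -0.9] op 0.0511 g 0.0 -> offset [3.443 1.611 2.055] yaw 0.001
t 17.0 at [0.6717 0.0339 0.5901] [-179.62   26.91  179.38] F [-0.7 -0.3 -0.9] op 0.0511 g 0.0 -> offset [4.122 1.62  3.393] yaw 0.001
[  3.8  23.2  70.7 110.7  -2.4   4. ]
```

servo_tool(
  rows=[
    {"offset":[0.5,0,0],"yaw":0,"claw":0.4},
    {"offset":[1,0,0],"yaw":0,"claw":0.4},
    {"offset":[1,0,0],"yaw":0,"claw":0.4},
  ],
)

```text
time: 17.38
ee_pos: [0.5818, 0.035, 0.5435]
tcp_rot: [-179.6, 26.9, 179.4]
wrist_force: [-0.1, 0.0, 0.7]
opening: 0.051
grasp_force: 0.0
```

servo_tool(
  rows=[
    {"offset":[0.5,0,0],"yaw":0,"claw":0.4},
    {"offset":[1,0,0],"yaw":0,"claw":0.4},
    {"offset":[1,0,0],"yaw":0,"claw":0.4},
  ],
)

```text
time: 17.75
ee_pos: [0.4906, 0.0358, 0.4982]
tcp_rot: [-179.6, 26.8, 179.4]
wrist_force: [0.7, -0.4, 1.2]
opening: 0.0509
grasp_force: 0.0
```

servo_tool(
  rows=[
    {"offset":[0.5,0.3,0],"yaw":0,"claw":0.4},
    {"offset":[1,0.6,0],"yaw":0,"claw":0.4},
    {"offset":[1,0.6,0],"yaw":0,"claw":0.4},
  ],
)

```text
time: 18.12
ee_pos: [0.4038, 0.0986, 0.4534]
tcp_rot: [-179.6, 26.9, 179.6]
wrist_force: [0.6, -0.5, 1.3]
opening: 0.0512
grasp_force: 0.0
```

servo_tool(
  rows=[
    {"offset":[0.2,0.5,0.4],"yaw":0,"claw":0.4},
    {"offset":[0.44,1,0.8],"yaw":0,"claw":0.4},
    {"offset":[0.44,1,1],"yaw":0,"claw":0.4},
    {"offset":[0.44,1,1],"yaw":0,"claw":0.4},
  ],
)

```text
time: 18.62
ee_pos: [0.4133, 0.1966, 0.3423]
tcp_rot: [-179.5, 26.7, 179.5]
wrist_force: [1.1, 0.0, 0.8]
opening: 0.0514
grasp_force: 0.0
```

```bash
python3 - <<'E'
from h import *
to([.46,.1955,.12],179.2); print(np.round(get_obs()['q'],1))
im,d,I,T=snap('wrist'); np.savez('w3.npz',im=im,d=d,T=T); save(im,'w3.png')
C=cloud(d,I,T); hsv=cv2.cvtColor(im,cv2.COLOR_RGB2HSV)
m=(hsv[...,1]>100)&(C[...,2]>.036)&(C[...,2]<.06)&(abs(C[...,0]-.58)<.05)&(abs(C[...,1]-.196)<.03)&(d>0)
P=C[m]*1000; print(len(P),np.percentile(P,[1,50,99],axis=0).round(1)); q=np.polyfit(P[:,0],P[:,1],1); print('yaw',np.degrees(np.arctan(q[0])))
E
```

```text
t 18.62 at [0.4133 0.1966 0.3423] [-179.47   26.71  179.49] F [1.1 0.  0.8] op 0.0514 g 0.0 -> offset [0.582 0.013 2.195] yaw 0.0016
[ 34.1 -26.5 -10.9  83.5 -15.3  31.8]
572 [[553.8 188.8  36.7]
 [577.6 196.1  43.4]
 [609.8 203.8  45.2]]
yaw -1.3580698201212447
```

View pics/w3.png

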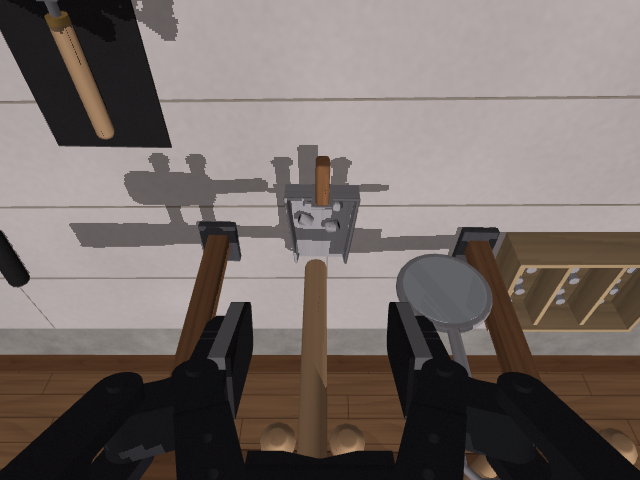

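servo_tool(
  rows=[
    {"offset":[-0.09,0,0.5],"yaw":0.002,"claw":0.4},
    {"offset":[-0.09,0,1],"yaw":0.002,"claw":0.4},
    {"offset":[-0.09,0,1],"yaw":0.002,"claw":0.4},
  ],
)

```text
time: 19.05
ee_pos: [0.4665, 0.1933, 0.2571]
tcp_rot: [-179.7, 26.7, 178.9]
wrist_force: [-0.0, 0.1, 0.2]
opening: 0.0513
grasp_force: 0.0
```

servo_tool(
  rows=[
    {"offset":[0,0,0.5],"yaw":0,"claw":0.4},
    {"offset":[0,0,1],"yaw":0,"claw":0.4},
    {"offset":[0,0,1],"yaw":0,"claw":0.4},
    {"offset":[0,0,1],"yaw":0,"claw":0.4},
  ],
)

```text
time: 19.55
ee_pos: [0.512, 0.1939, 0.1734]
tcp_rot: [-179.9, 27.1, 178.9]
wrist_force: [0.3, 0.2, 0.4]
opening: 0.0509
grasp_force: 0.0
```

```bash
python3 - <<'E'
from h import *
to([.5785,.1962,.0345],179.2)
im,d,I,T=snap('wrist')
C=cloud(d,I,T); hsv=cv2.cvtColor(im,cv2.COLOR_RGB2HSV)
m=(hsv[...,1]>100)&(C[...,2]>.036)&(C[...,2]<.06)&(abs(C[...,0]-.58)<.05)&(abs(C[...,1]-.196)<.03)&(d>0)
P=C[m]*1000; print(len(P),np.percentile(P,[1,50,99],axis=0).round(1)); q=np.polyfit(P[:,0],P[:,1],1); print('yaw',np.degrees(np.arctan(q[0])))
E
```

```text
t 19.55 at [0.512  0.1939 0.1734] [-179.91   27.08  178.89] F [0.3 0.2 0.4] op 0.0509 g 0.0 -> offset [0.041 0.038 1.539] yaw -0.0017
1503 [[554.  188.1  36.9]
 [576.1 196.   43.4]
 [609.  203.8  44.9]]
yaw -1.3466427628283124
```

servo_tool(
  rows=[
    {"offset":[0.04,0.03,0.5],"yaw":0,"claw":0.4},
    {"offset":[0.04,0.03,1],"yaw":0,"claw":0.4},
    {"offset":[0.04,0.03,1],"yaw":0,"claw":0.4},
    {"offset":[0.04,0.03,1],"yaw":0,"claw":0.4},
  ],
)

```text
time: 20.1
ee_pos: [0.5536, 0.1963, 0.0818]
tcp_rot: [-179.9, 27.1, 178.9]
wrist_force: [0.3, 0.3, 1.4]
opening: 0.0513
grasp_force: 0.0
```

servo_tool(
  rows=[
    {"offset":[0,0,0.3],"yaw":0,"claw":0.4},
    {"offset":[0,0,0.54],"yaw":0,"claw":0.4},
    {"offset":[0,0,0.54],"yaw":0,"claw":0.4},
    {"offset":[0,0,0.54],"yaw":0,"claw":0.4},
  ],
)

```text
time: 20.6
ee_pos: [0.5779, 0.1956, 0.0333]
tcp_rot: [-179.9, 27.0, 179.0]
wrist_force: [0.3, 0.5, 0.3]
opening: 0.0513
grasp_force: 0.0
```

```bash
python3 - <<'E'
from h import *
to([.5785,.1962,.0345],179.2)
E
```

```text
t 20.6 at [0.5779 0.1956 0.0333] [-179.88   27.05  178.95] F [0.3 0.5 0.3] op 0.0513 g 0.0 -> offset [-0.011  0.006 -0.008] yaw -0.0014
```

servo_tool(
  rows=[
    {"offset":[0,0,0],"yaw":0,"claw":1},
    {"offset":[0,0,0],"yaw":0,"claw":1},
    {"offset":[0,0,0],"yaw":0,"claw":1},
    {"offset":[0,0,0],"yaw":0,"claw":1},
    {"offset":[0,0,0],"yaw":0,"claw":1},
    {"offset":[0,0,0],"yaw":0,"claw":1},
  ],
  squeeze=110,
)

```text
time: 21.35
ee_pos: [0.5776, 0.1953, 0.0319]
tcp_rot: [-179.8, 27.0, 179.0]
wrist_force: [-5.4, -1.4, 7.5]
opening: 0.0147
grasp_force: 106.9
```

servo_tool(
  rows=[
    {"offset":[-0.04,0,-0.09],"yaw":0,"claw":1},
    {"offset":[-0.04,0,-0.09],"yaw":0,"claw":1},
    {"offset":[0.18,0,-0.2],"yaw":0,"claw":1},
    {"offset":[0.4,0,-0.31],"yaw":0,"claw":1},
    {"offset":[0.62,0,-0.42],"yaw":0,"claw":1},
    {"offset":[0.85,0,-0.54],"yaw":0,"claw":1},
    {"offset":[0.85,0,-0.54],"yaw":0,"claw":1},
    {"offset":[0.85,0,-0.54],"yaw":0,"claw":1},
  ],
)

```text
time: 22.35
ee_pos: [0.4774, 0.1972, 0.0405]
tcp_rot: [-179.8, 26.9, 179.0]
wrist_force: [0.8, -0.3, -2.7]
opening: 0.0145
grasp_force: 107.6
```

```bash
cat >> h.py <<'E'
def pan(tag=None,f=None):
    "pan pitch (nose-down +) from the handle top and the pan walls, in the wrist view"
    o=get_obs(); im,d,I,T=snap('wrist'); C=cloud(d,I,T)
    if f: save(im,f)
    hsv=cv2.cvtColor(im,cv2.COLOR_RGB2HSV); e=o['ee_pos']
    L=(C-e)@R.from_euler('xyz',o['tcp_rot'],degrees=True).as_matrix()
    m=(hsv[...,1]>100)&(abs(L[...,1])<.012)&(np.linalg.norm(L,axis=-1)<.06)&(d>0)
    P=C[m]*1000; print('handle pts',len(P))
    w=(hsv[...,1]<80)&(abs(L[...,1])<.05)&(np.linalg.norm(C-e,axis=-1)<.2)&(C[...,0]>e[0]+.03)&(d>0)
    return im,d,C,m,w
E
python3 - <<'E'
from h import *
to([.3,-.31,.1],179.2); o=get_obs();e=o['ee_pos']
im,d,C,m,w=pan(f='w4.png')
P=C[m]; X=(P-e)*1000; print(np.percentile(X,[1,50,99],axis=0).round(1))
# top surface ridge along x
for x in range(-20,36,6):
    Q=X[abs(X[:,0]-x)<3]
    if len(Q)>5: print(x,np.percentile(Q[:,2],90).round(1))
E
```

```text
t 22.35 at [0.4774 0.1972 0.0405] [-179.82   26.92  178.98] F [ 0.8 -0.3 -2.7] op 0.0145 g 107.6 -> offset [ 1.231 -5.106 -1.277] yaw -0.0012
handle pts 6420
[[-23.8  -6.4  -9.4]
 [-19.9   1.3  10.4]
 [ 29.6   9.1  12.5]]
-20 11.4
-14 12.3
-8 12.3
-2 12.3
4 12.2
10 12.2
16 12.2
22 12.1
28 12.1
34 11.8
```

View pics/w4.png

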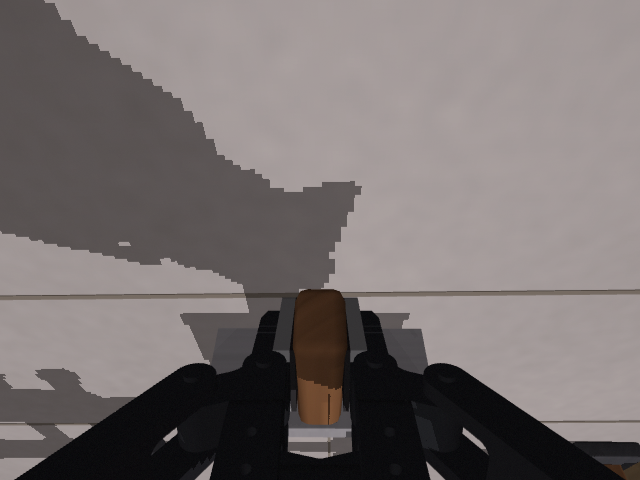

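servo_tool(
  rows=[
    {"offset":[-0.12,0,-0.24],"yaw":0,"claw":1},
    {"offset":[-0.24,0,-0.48],"yaw":0,"claw":1},
    {"offset":[-0.36,0,-0.72],"yaw":0,"claw":1},
    {"offset":[-0.36,-0.12,-0.72],"yaw":0,"claw":1},
    {"offset":[-0.36,-0.36,-0.72],"yaw":0,"claw":1},
    {"offset":[-0.36,-0.64,-0.72],"yaw":0,"claw":1},
    {"offset":[-0.36,-1,-0.72],"yaw":0,"claw":1},
  ],
)

```text
time: 23.28
ee_pos: [0.4741, 0.0958, 0.119]
tcp_rot: [-179.7, 26.8, 179.0]
wrist_force: [-0.1, -0.4, -2.4]
opening: 0.0147
grasp_force: 107.7
```

servo_tool(
  rows=[
    {"offset":[0,-0.33,0],"yaw":0,"claw":1},
    {"offset":[0,-0.66,0],"yaw":0,"claw":1},
    {"offset":[0,-1,0],"yaw":0,"claw":1},
  ],
)

```text
time: 23.65
ee_pos: [0.4719, -0.0045, 0.1195]
tcp_rot: [-179.8, 26.8, 179.0]
wrist_force: [0.9, 1.1, -1.7]
opening: 0.0152
grasp_force: 107.6
```

servo_tool(
  rows=[
    {"offset":[0.1,-0.33,-0.05],"yaw":0,"claw":1},
    {"offset":[0.3,-0.66,-0.15],"yaw":0,"claw":1},
    {"offset":[0.5,-1,-0.25],"yaw":0,"claw":1},
  ],
)

```text
time: 24.02
ee_pos: [0.4134, -0.103, 0.1195]
tcp_rot: [-179.8, 26.8, 179.0]
wrist_force: [1.2, -1.4, -3.0]
opening: 0.0151
grasp_force: 107.7
```

servo_tool(
  rows=[
    {"offset":[0.2,-0.33,-0.1],"yaw":0,"claw":1},
    {"offset":[0.4,-0.66,-0.2],"yaw":0,"claw":1},
    {"offset":[0.5,-0.9,-0.25],"yaw":0,"claw":1},
    {"offset":[0.5,-1,-0.25],"yaw":0,"claw":1},
    {"offset":[0.5,-1,-0.25],"yaw":0,"claw":1},
  ],
)

```text
time: 24.65
ee_pos: [0.3568, -0.2009, 0.1203]
tcp_rot: [-179.8, 26.8, 178.9]
wrist_force: [-1.1, -0.2, -2.8]
opening: 0.0145
grasp_force: 107.8
```

```bash
python3 - <<'E'
from h import *
to([.254,-.3085,.11],179.0); print(np.round(get_obs()['q'],1))
E
```

```text
t 24.65 at [ 0.3568 -0.2009  0.1203] [-179.85   26.82  178.86] F [-1.1 -0.2 -2.8] op 0.0145 g 107.8 -> offset [ 0.945 -1.097 -0.359] yaw -0.0008
[-39.7 -38.9 -42.6  64.6  16.2 -35.4]
```

servo_tool(
  rows=[
    {"offset":[0,-0.25,0],"yaw":0,"claw":1},
    {"offset":[0.1,-0.5,-0.04],"yaw":0,"claw":1},
    {"offset":[0.3,-0.75,-0.12],"yaw":0,"claw":1},
    {"offset":[0.55,-1,-0.2],"yaw":0,"claw":1},
    {"offset":[0.8,-1,-0.3],"yaw":0,"claw":1},
    {"offset":[0.94,-1,-0.36],"yaw":0,"claw":1},
    {"offset":[0.94,-1,-0.36],"yaw":0,"claw":1},
    {"offset":[0.94,-1,-0.36],"yaw":0,"claw":1},
  ],
)

```text
time: 25.65
ee_pos: [0.2557, -0.2983, 0.1112]
tcp_rot: [-179.8, 26.9, 179.0]
wrist_force: [0.5, 0.7, -2.2]
opening: 0.0151
grasp_force: 108.2
```

```bash
python3 - <<'E'
from h import *
to([.254,-.3085,.0783],179.0); o=get_obs(); e=o['ee_pos']; print(np.round(o['q'],1))
im,d,C,m,w=pan()
X=(C[m]-e)*1000; print(np.percentile(X,[1,50,99],axis=0).round(1)); X=X[(X[:,0]>-16)&(X[:,2]>8)]; print('slope deg',np.degrees(np.arctan(np.polyfit(X[:,0],X[:,2],1)[0])), 'yaw',np.degrees(np.arctan(np.polyfit(X[:,0],X[:,1],1)[0])))
im,d,I,T=snap('scene'); np.savez('sc5.npz',im=im,d=d,T=T); C=cloud(d,I,T)
a=im[150:300,200:360]; b=im[280:430,280:440]
save(np.hstack([cv2.resize(a,None,fx=2.5,fy=2.5,interpolation=2),cv2.resize(b,None,fx=2.5,fy=2.5,interpolation=2)]),'sc5.png')
rim=(np.abs(C[...,2]-.046)<.003)&(np.abs(np.hypot(C[...,0]-.465,C[...,1]+.3105)-.055)<.012)
P=C[rim][:,:2]
A=np.c_[2*P,np.ones(len(P))]; s=np.linalg.lstsq(A,(P**2).sum(1),rcond=None)[0]; print('bowl',s[:2],len(P))
E
```

```text
t 25.65 at [ 0.2557 -0.2983  0.1112] [-179.78   26.9   179.05] F [ 0.5  0.7 -2.2] op 0.0151 g 108.2 -> offset [ 0.163 -0.101  0.287] yaw 0.0003
[-65.1 -32.5 -39.5  70.3  23.9 -61.5]
handle pts 6443
[[-24.   -6.5  -9.3]
 [-19.8   1.3  10.5]
 [ 29.6   9.1  12.6]]
slope deg -0.5389191076542296 yaw -1.0871530939779332
bowl [ 0.46613264 -0.30992245] 99
```

View pics/sc5.png

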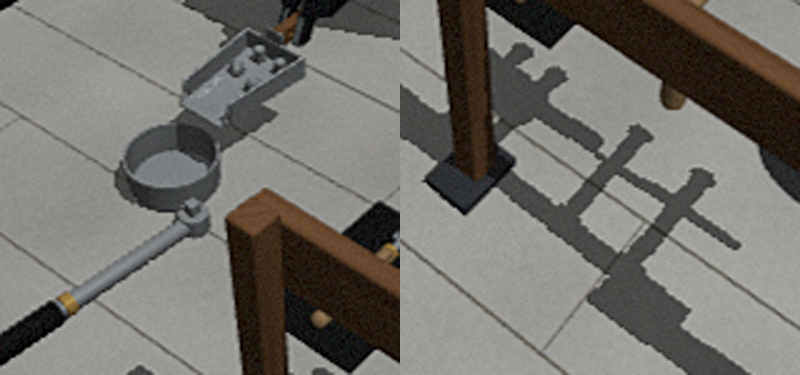

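servo_tool(
  rows=[
    {"offset":[0.05,-0.05,0.06],"yaw":0,"claw":1},
    {"offset":[0.09,-0.1,0.14],"yaw":0,"claw":1},
    {"offset":[0.13,-0.1,0.21],"yaw":0,"claw":1},
    {"offset":[0.16,-0.1,0.265],"yaw":0,"claw":1},
    {"offset":[0.16,-0.1,0.265],"yaw":0,"claw":1},
    {"offset":[0.16,-0.1,0.265],"yaw":0,"claw":1},
  ],
)

```text
time: 26.5
ee_pos: [0.2525, -0.3087, 0.0807]
tcp_rot: [-179.8, 26.9, 179.0]
wrist_force: [0.4, -1.0, -2.0]
opening: 0.0148
grasp_force: 108.1
```

```bash
cat >> h.py <<'E'
def look(f=None):
    "pan pitch from the handle's top in the wrist view; lip, bowl from the scene view"
    o=get_obs(); e=o['ee_pos']; im,d,C,m,w=pan()
    X=(C[m]-e)*1000
    # top face: fit plane by RANSAC-free median trimming
    Q=X[X[:,2]>np.percentile(X[:,2],0)]
    best=None
    rng=np.random.default_rng(0)
    for _ in range(300):
        p=Q[rng.choice(len(Q),3,False)]; n=np.cross(p[1]-p[0],p[2]-p[0]); l=np.linalg.norm(n)
        if l<20: continue
        n/=l; n*=np.sign(n[2]); 
        if abs(n[1])>.15 or n[2]<.5: continue
        c=(abs((Q-p[0])@n)<.7).sum()
        if best is None or c>best[0]: best=(c,n,p[0]@n)
    if best: print('pan nose-down deg',np.degrees(np.arctan2(best[1][0],best[1][2])).round(1),'n',best[0],'of',len(Q),'top dist',best[2].round(1))
    im,d,I,T=snap('scene'); C=cloud(d,I,T)
    if f: save(cv2.resize(im[140:290,190:350],None,fx=3,fy=3,interpolation=2),f)
    rim=(np.abs(C[...,2]-.046)<.003)&(np.abs(np.hypot(C[...,0]-.466,C[...,1]+.310)-.055)<.015)&(C[...,0]>.43)
    P=C[rim][:,:2]; A=np.c_[2*P,np.ones(len(P))]; s=np.linalg.lstsq(A,(P**2).sum(1),rcond=None)[0]; print('bowl',s[:2].round(4))
    ins=(np.hypot(C[...,0]-.466,C[...,1]+.310)<.045)&(C[...,2]<.035); print('F',np.round(o['wrist_force'],1),'inside pts above floor',((C[...,2]>.010)&ins).sum(),ins.sum())
    return C,im
E
python3 - <<'E'
from h import *
to([.254,-.308,.0792],179.0); C,im=look('sc6.png')
e=get_obs()['ee_pos']
m=(abs(C[...,1]-e[1])<.03)&(C[...,0]>e[0]+.1)&(C[...,0]<e[0]+.2)&(C[...,2]>.035)&(C[...,2]<.12)
X=C[m]; 
for x in np.arange(.36,.45,.01):
    Q=X[abs(X[:,0]-x)<.005]
    if len(Q)>2: print(round(x,3),len(Q),np.percentile(Q[:,2]*1000,[5,30,50]).round(1))
E
```

```text
t 26.5 at [ 0.2525 -0.3087  0.0807] [-179.77   26.9   178.99] F [ 0.4 -1.  -2. ] op 0.0148 g 108.1 -> offset [-0.006  0.007  0.02 ] yaw -0.0
handle pts 6430
pan nose-down deg -0.2 n 2626 of 6429 top dist 11.8
bowl [ 0.4664 -0.3098]
F [ 0.4 -1.  -2. ] inside pts above floor 0 253
0.36 37 [48.5 50.  50.8]
0.37 28 [48.5 50.3 50.8]
0.38 34 [48.  49.5 50.3]
0.39 31 [47.9 49.3 50.3]
0.4 33 [47.7 49.1 49.9]
0.41 46 [39.5 49.  50.1]
0.42 57 [36.8 44.  49.7]
```

servo_tool(
  rows=[
    {"offset":[-0.01,0,0.02],"yaw":0,"claw":1},
    {"offset":[-0.01,0,0.022],"yaw":0,"claw":1},
    {"offset":[-0.01,0,0.022],"yaw":0,"claw":1},
  ],
)

```text
time: 26.98
ee_pos: [0.2544, -0.3086, 0.0789]
tcp_rot: [-179.8, 26.9, 179.0]
wrist_force: [-0.2, 0.1, -1.5]
opening: 0.0149
grasp_force: 108.1
```

servo_tool(
  rows=[
    {"offset":[0,0,0],"yaw":0,"claw":1},
    {"offset":[0,0,0],"yaw":0,"claw":1},
    {"offset":[0,0,0],"yaw":0,"claw":1},
  ],
  squeeze=35,
)

```text
time: 27.35
ee_pos: [0.2544, -0.3087, 0.0789]
tcp_rot: [-179.8, 26.9, 179.0]
wrist_force: [-0.4, 0.2, -2.0]
opening: 0.0144
grasp_force: 108.2
```

```bash
python3 - <<'E'
from h import *
to([.254,-.308,.0792],179.0); C,im=look()
E
```

```text
t 27.35 at [ 0.2544 -0.3087  0.0789] [-179.8    26.89  178.98] F [-0.4  0.2 -2. ] op 0.0144 g 108.2 -> offset [ 0.002  0.007 -0.004] yaw -0.0001
handle pts 6440
pan nose-down deg -0.5 n 2620 of 6439 top dist 11.7
bowl [ 0.4662 -0.3095]
F [-0.4  0.2 -2. ] inside pts above floor 0 249
```

servo_tool(
  rows=[
    {"offset":[0,0,0],"yaw":0,"claw":0.9},
    {"offset":[0,0,0],"yaw":0,"claw":0.9},
  ],
  squeeze=40,
)

```text
time: 27.7
ee_pos: [0.2544, -0.3087, 0.0789]
tcp_rot: [-179.8, 26.9, 179.0]
wrist_force: [0.8, 0.0, -2.2]
opening: 0.0145
grasp_force: 108.2
```

```bash
python3 - <<'E'
from h import *
to([.254,-.308,.0792],179.0); C,im=look()
E
```

```text
t 27.7 at [ 0.2544 -0.3087  0.0789] [-179.8    26.89  178.98] F [ 0.8  0.  -2.2] op 0.0145 g 108.2 -> offset [ 0.002  0.007 -0.004] yaw -0.0001
handle pts 6418
pan nose-down deg 0.1 n 2581 of 6417 top dist 11.7
bowl [ 0.4655 -0.31  ]
F [ 0.8  0.  -2.2] inside pts above floor 0 251
```

servo_tool(
  rows=[
    {"offset":[0,0,0],"yaw":0,"claw":0.83},
    {"offset":[0,0,0],"yaw":0,"claw":0.83},
  ],
  squeeze=40,
)

```text
time: 28.05
ee_pos: [0.2544, -0.3087, 0.0789]
tcp_rot: [-179.8, 26.9, 179.0]
wrist_force: [-0.2, -0.5, -2.8]
opening: 0.0148
grasp_force: 90.6
```

servo_tool(
  rows=[
    {"offset":[0,0,0],"yaw":0,"claw":0.826},
    {"offset":[0,0,0],"yaw":0,"claw":0.826},
  ],
  squeeze=40,
)

```text
time: 28.3
ee_pos: [0.2544, -0.3087, 0.0789]
tcp_rot: [-179.8, 26.9, 179.0]
wrist_force: [0.1, -0.3, -2.1]
opening: 0.0146
grasp_force: 69.9
```

servo_tool(
  rows=[
    {"offset":[0,0,0],"yaw":0,"claw":0.822},
    {"offset":[0,0,0],"yaw":0,"claw":0.82},
    {"offset":[0,0,0],"yaw":0,"claw":0.82},
  ],
  squeeze=40,
)

```text
time: 28.68
ee_pos: [0.2544, -0.3087, 0.0789]
tcp_rot: [-179.8, 26.9, 179.0]
wrist_force: [0.3, 0.5, -2.2]
opening: 0.0155
grasp_force: 38.5
```

```bash
python3 - <<'E'
from h import *
to([.254,-.308,.0792],179.0); C,im=look()
E
```

```text
t 28.68 at [ 0.2544 -0.3087  0.0789] [-179.8    26.89  178.98] F [ 0.3  0.5 -2.2] op 0.0155 g 38.5 -> offset [ 0.002  0.006 -0.004] yaw -0.0001
handle pts 6530
pan nose-down deg 0.2 n 2639 of 6529 top dist 11.7
bowl [ 0.4657 -0.3099]
F [ 0.3  0.5 -2.2] inside pts above floor 0 252
```

servo_tool(
  rows=[
    {"offset":[-0.04,0,-0.045],"yaw":0,"claw":0.82},
    {"offset":[-0.085,0,-0.095],"yaw":0,"claw":0.82},
    {"offset":[-0.135,0,-0.15],"yaw":0,"claw":0.82},
    {"offset":[-0.186,0,-0.204],"yaw":0,"claw":0.82},
    {"offset":[-0.186,0,-0.204],"yaw":0,"claw":0.82},
  ],
)

```text
time: 29.4
ee_pos: [0.2621, -0.309, 0.1064]
tcp_rot: [-179.7, 26.9, 179.0]
wrist_force: [-0.2, 0.5, -2.9]
opening: 0.0156
grasp_force: 38.7
```

```bash
python3 - <<'E'
from h import *
to([.254,-.308,.0792],179.0); C,im=look()
E
```

```text
t 29.4 at [ 0.2621 -0.309   0.1064] [-179.73   26.92  179.03] F [-0.2  0.5 -2.9] op 0.0156 g 38.7 -> offset [0.195 0.01  0.205] yaw 0.0002
handle pts 6545
pan nose-down deg 0.3 n 2550 of 6544 top dist 11.8
bowl [ 0.4659 -0.31  ]
F [-0.2  0.5 -2.9] inside pts above floor 0 254
```

servo_tool(
  rows=[
    {"offset":[0.06,0,0.07],"yaw":0,"claw":0.82},
    {"offset":[0.12,0,0.13],"yaw":0,"claw":0.82},
    {"offset":[0.165,0,0.175],"yaw":0,"claw":0.82},
    {"offset":[0.165,0,0.175],"yaw":0,"claw":0.817},
    {"offset":[0.165,0,0.175],"yaw":0,"claw":0.817},
    {"offset":[0.165,0,0.175],"yaw":0,"claw":0.817},
  ],
  squeeze=22,
)

```text
time: 30.25
ee_pos: [0.255, -0.3088, 0.0828]
tcp_rot: [-179.8, 26.9, 179.0]
wrist_force: [0.1, 0.1, -1.9]
opening: 0.0157
grasp_force: 22.8
```

```bash
python3 - <<'E'
from h import *
to([.254,-.308,.0792],179.0); C,im=look()
E
```

```text
t 30.25 at [ 0.255  -0.3088  0.0828] [-179.77   26.91  179.  ] F [ 0.1  0.1 -1.9] op 0.0157 g 22.8 -> offset [0.026 0.008 0.027] yaw -0.0
handle pts 6546
pan nose-down deg 0.2 n 2544 of 6545 top dist 12.1
bowl [ 0.4662 -0.3099]
F [ 0.1  0.1 -1.9] inside pts above floor 0 251
```

servo_tool(
  rows=[
    {"offset":[0,0,0],"yaw":0,"claw":0.8155},
    {"offset":[0,0,0],"yaw":0,"claw":0.8155},
    {"offset":[0,0,0],"yaw":0,"claw":0.8155},
  ],
  squeeze=20,
)

```text
time: 30.72
ee_pos: [0.255, -0.3087, 0.0825]
tcp_rot: [-179.8, 26.9, 179.0]
wrist_force: [0.4, -0.2, -2.5]
opening: 0.0159
grasp_force: 14.9
```

```bash
python3 - <<'E'
from h import *
to([.254,-.308,.0792],179.0); C,im=look()
E
```

```text
t 30.73 at [ 0.255  -0.3087  0.0825] [-179.79   26.9   178.98] F [ 0.4 -0.2 -2.5] op 0.0159 g 14.9 -> offset [0.024 0.007 0.025] yaw -0.0001
handle pts 6452
pan nose-down deg 1.0 n 2442 of 6451 top dist 11.7
bowl [ 0.4666 -0.3094]
F [ 0.4 -0.2 -2.5] inside pts above floor 0 249
```

servo_tool(
  rows=[
    {"offset":[-0.04,0,-0.045],"yaw":0,"claw":0.8155},
    {"offset":[-0.08,0,-0.09],"yaw":0,"claw":0.8155},
    {"offset":[-0.12,0,-0.13],"yaw":0,"claw":0.8155},
    {"offset":[-0.12,0,-0.13],"yaw":0,"claw":0.8155},
  ],
)

```text
time: 31.32
ee_pos: [0.2601, -0.309, 0.1002]
tcp_rot: [-179.7, 26.9, 179.0]
wrist_force: [0.1, -0.7, -1.8]
opening: 0.0155
grasp_force: 14.9
```

```bash
python3 - <<'E'
from h import *
to([.254,-.308,.0792],179.0); C,im=look()
E
```

```text
t 31.32 at [ 0.2601 -0.309   0.1002] [-179.74   26.92  179.02] F [ 0.1 -0.7 -1.8] op 0.0155 g 14.9 -> offset [0.149 0.009 0.159] yaw 0.0001
handle pts 5894
pan nose-down deg 6.6 n 1841 of 5893 top dist 11.3
bowl [ 0.4661 -0.3099]
F [ 0.1 -0.7 -1.8] inside pts above floor 0 251
```

servo_tool(
  rows=[
    {"offset":[-0.05,0,-0.045],"yaw":0,"claw":0.8155},
    {"offset":[-0.1,0,-0.085],"yaw":0,"claw":0.8155},
    {"offset":[-0.15,0,-0.127],"yaw":0,"claw":0.8155},
    {"offset":[-0.2,0,-0.167],"yaw":0,"claw":0.8155},
    {"offset":[-0.258,0,-0.208],"yaw":0,"claw":0.8155},
    {"offset":[-0.258,0,-0.208],"yaw":0,"claw":0.8155},
  ],
)

```text
time: 32.17
ee_pos: [0.2737, -0.309, 0.1303]
tcp_rot: [-179.8, 26.9, 179.0]
wrist_force: [-0.1, 0.3, -2.8]
opening: 0.0158
grasp_force: 14.8
```

```bash
python3 - <<'E'
from h import *
to([.254,-.308,.0792],179.0); C,im=look()
E
```

```text
t 32.17 at [ 0.2737 -0.309   0.1303] [-179.75   26.92  179.02] F [-0.1  0.3 -2.8] op 0.0158 g 14.8 -> offset [0.407 0.008 0.366] yaw 0.0001
handle pts 4816
pan nose-down deg -55.1 n 989 of 4815 top dist 21.6
bowl [ 0.4661 -0.3099]
F [-0.1  0.3 -2.8] inside pts above floor 0 253
```

```bash
sed -i 's/or n\[2\]<.5: continue/or n[2]<.5 or n[0]<-.05: continue/' h.py
cat >> h.py <<'E'
def tilt(C,im):
    e=get_obs()['ee_pos']; hsv=cv2.cvtColor(im,cv2.COLOR_RGB2HSV)
    m=(abs(C[...,1]-e[1]+.002)<.030)&(C[...,0]>e[0]+.04)&(C[...,0]<.424)&(C[...,2]>.03)&(C[...,2]<.2)&(hsv[...,1]<80)
    X=C[m]*1000; p=[]
    for x in np.arange(e[0]*1000+45,424,6):
        Q=X[abs(X[:,0]-x)<3]
        if len(Q)>6: p.append((x,np.percentile(Q[:,2],15)))
    p=np.array(p); r=np.polyfit(*p.T,1); r=np.polyfit(*p[abs(np.polyval(r,p[:,0])-p[:,1])<4].T,1)
    print('scene tilt',-np.degrees(np.arctan(r[0])).round(1),'floor z at x410',np.polyval(r,410).round(1),p[-3:].round(0).tolist())
E
python3 - <<'E'
from h import *
C,im=look('sc7.png'); tilt(C,im)
E
```

```text
handle pts 4837
pan nose-down deg 18.0 n 712 of 4836 top dist 10.8
bowl [ 0.4656 -0.3098]
F [ 0.1 -1.1 -1.6] inside pts above floor 0 248
scene tilt 18.9 floor z at x410 49.6 [[408.0, 51.0], [414.0, 34.0], [420.0, 35.0]]
```

View pics/sc7.png

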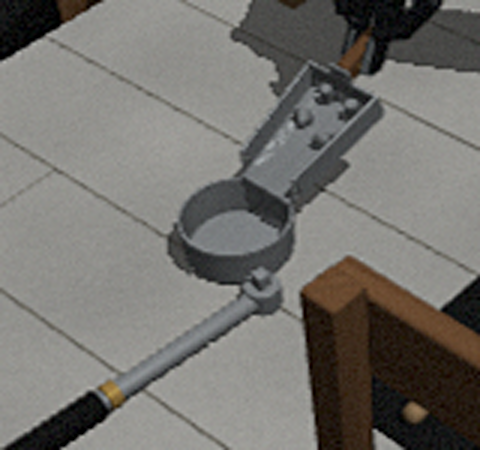

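servo_tool(
  rows=[
    {"offset":[-0.06,0,-0.032],"yaw":0,"claw":0.8155},
    {"offset":[-0.11,0,-0.058],"yaw":0,"claw":0.8155},
    {"offset":[-0.16,0,-0.082],"yaw":0,"claw":0.8155},
    {"offset":[-0.21,0,-0.104],"yaw":0,"claw":0.8155},
    {"offset":[-0.254,0,-0.124],"yaw":0,"claw":0.8155},
    {"offset":[-0.254,0,-0.124],"yaw":0,"claw":0.8155},
  ],
)

```text
time: 33.12
ee_pos: [0.2907, -0.3092, 0.1526]
tcp_rot: [-179.8, 26.9, 179.0]
wrist_force: [0.5, -0.2, -2.9]
opening: 0.0158
grasp_force: 14.8
```

```bash
python3 - <<'E'
from h import *
to([.3124,-.309,.1721],179.0); C,im=look(); tilt(C,im)
E
```

```text
t 33.12 at [ 0.2907 -0.3092  0.1526] [-179.77   26.9   179.01] F [ 0.5 -0.2 -2.9] op 0.0158 g 14.8 -> offset [-0.282  0.005 -0.076] yaw 0.0001
handle pts 4686
pan nose-down deg 11.1 n 377 of 4685 top dist 9.1
bowl [ 0.4658 -0.3099]
F [ 0.5 -0.2 -2.9] inside pts above floor 0 257
scene tilt 9.1 floor z at x410 85.9 [[407.0, 75.0], [413.0, 33.0], [419.0, 35.0]]
```

servo_tool(
  rows=[
    {"offset":[0.06,0,0.03],"yaw":0,"claw":0.8155},
    {"offset":[0.13,0,0.06],"yaw":0,"claw":0.8155},
    {"offset":[0.19,0,0.09],"yaw":0,"claw":0.8155},
    {"offset":[0.235,0,0.115],"yaw":0,"claw":0.8155},
    {"offset":[0.235,0,0.115],"yaw":0,"claw":0.8145},
    {"offset":[0.235,0,0.115],"yaw":0,"claw":0.814},
    {"offset":[0.235,0,0.115],"yaw":0,"claw":0.814},
  ],
)

```text
time: 34.1
ee_pos: [0.2747, -0.3089, 0.1315]
tcp_rot: [-179.8, 26.9, 179.0]
wrist_force: [0.5, 1.3, -2.4]
opening: 0.0157
grasp_force: 7.0
```

servo_tool(
  rows=[
    {"offset":[-0.05,0,-0.025],"yaw":0,"claw":0.814},
    {"offset":[-0.1,0,-0.05],"yaw":0,"claw":0.814},
    {"offset":[-0.13,0,-0.065],"yaw":0,"claw":0.814},
    {"offset":[-0.13,0,-0.065],"yaw":0,"claw":0.814},
  ],
)

```text
time: 34.6
ee_pos: [0.2836, -0.3091, 0.1434]
tcp_rot: [-179.8, 26.9, 179.0]
wrist_force: [0.6, 0.7, -2.0]
opening: 0.0156
grasp_force: 7.0
```

```bash
python3 - <<'E'
from h import *
to([.3124,-.309,.1721],179.0); C,im=look(); tilt(C,im)
E
```

```text
t 34.6 at [ 0.2836 -0.3091  0.1434] [-179.77   26.92  179.02] F [ 0.6  0.7 -2. ] op 0.0156 g 7.0 -> offset [-0.386  0.006 -0.125] yaw 0.0001
handle pts 4355
pan nose-down deg 3.8 n 302 of 4354 top dist 8.7
bowl [ 0.4663 -0.3097]
F [ 0.6  0.7 -2. ] inside pts above floor 0 253
scene tilt 24.5 floor z at x410 51.2 [[406.0, 52.0], [412.0, 50.0], [418.0, 34.0]]
```

servo_tool(
  rows=[
    {"offset":[-0.05,0,-0.022],"yaw":0,"claw":0.814},
    {"offset":[-0.1,0,-0.043],"yaw":0,"claw":0.814},
    {"offset":[-0.15,0,-0.062],"yaw":0,"claw":0.814},
    {"offset":[-0.193,0,-0.077],"yaw":0,"claw":0.814},
    {"offset":[-0.193,0,-0.077],"yaw":0,"claw":0.814},
  ],
)

```text
time: 35.33
ee_pos: [0.2974, -0.3093, 0.1589]
tcp_rot: [-179.8, 26.9, 179.0]
wrist_force: [0.9, -0.1, -1.2]
opening: 0.0162
grasp_force: 7.0
```

```bash
python3 - <<'E'
from h import *
to([.3124,-.309,.1721],179.0); C,im=look('sc8.png'); tilt(C,im)
E
```

```text
t 35.33 at [ 0.2974 -0.3093  0.1589] [-179.78   26.91  179.02] F [ 0.9 -0.1 -1.2] op 0.0162 g 7.0 -> offset [-0.193  0.005 -0.049] yaw 0.0001
handle pts 4339
pan nose-down deg 49.9 n 283 of 4338 top dist -11.2
bowl [ 0.4658 -0.3096]
F [ 0.9 -0.1 -1.2] inside pts above floor 0 252
scene tilt 30.4 floor z at x410 53.6 [[408.0, 55.0], [414.0, 51.0], [420.0, 45.0]]
```

View pics/sc8.png

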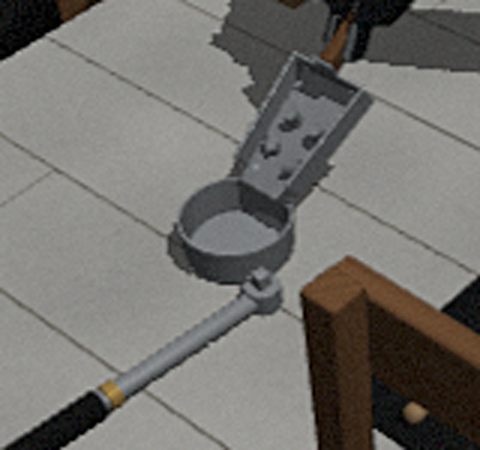

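servo_tool(
  rows=[
    {"offset":[-0.06,0,-0.019],"yaw":0,"claw":0.814},
    {"offset":[-0.12,0,-0.036],"yaw":0,"claw":0.814},
    {"offset":[-0.18,0,-0.052],"yaw":0,"claw":0.814},
    {"offset":[-0.24,0,-0.066],"yaw":0,"claw":0.814},
    {"offset":[-0.24,0,-0.066],"yaw":0,"claw":0.814},
    {"offset":[-0.24,0,-0.066],"yaw":0,"claw":0.814},
    {"offset":[-0.24,0,-0.066],"yaw":0,"claw":0.814},
  ],
)

```text
time: 36.3
ee_pos: [0.3154, -0.3095, 0.1753]
tcp_rot: [-179.8, 26.9, 179.0]
wrist_force: [1.4, 0.1, -0.7]
opening: 0.0161
grasp_force: 7.0
```

```bash
python3 - <<'E'
from h import *
to([.3158,-.309,.1756],179.0); C,im=look('sc9.png'); tilt(C,im)
E
```

```text
t 36.3 at [ 0.3154 -0.3095  0.1753] [-179.8    26.9   178.98] F [ 1.4  0.1 -0.7] op 0.0161 g 7.0 -> offset [-0.004  0.005 -0.001] yaw -0.0001
handle pts 4630
pan nose-down deg 48.8 n 315 of 4629 top dist -17.6
bowl [ 0.4659 -0.31  ]
F [ 1.4  0.1 -0.7] inside pts above floor 73 257
scene tilt 37.6 floor z at x410 56.3 [[408.0, 58.0], [414.0, 53.0], [420.0, 47.0]]
```

View pics/sc9.png

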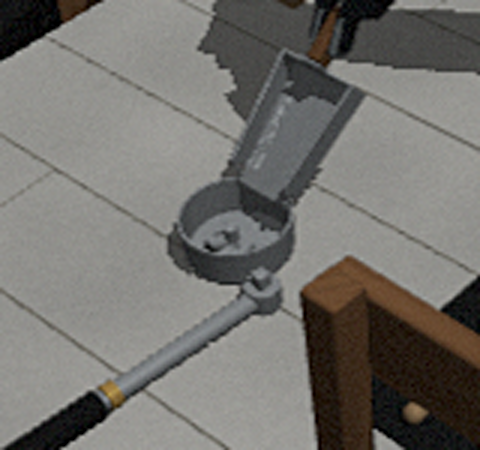

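servo_tool(
  rows=[
    {"offset":[-0.045,0,-0.007],"yaw":0,"claw":0.814},
    {"offset":[-0.086,0,-0.013],"yaw":0,"claw":0.814},
    {"offset":[-0.086,0,-0.013],"yaw":0,"claw":0.814},
    {"offset":[-0.086,0,-0.013],"yaw":0,"claw":0.814},
    {"offset":[-0.086,0,-0.013],"yaw":0,"claw":0.814},
    {"offset":[-0.086,0,-0.013],"yaw":0,"claw":0.814},
    {"offset":[-0.086,0,-0.013],"yaw":0,"claw":0.814},
  ],
)

```text
time: 37.28
ee_pos: [0.3225, -0.3097, 0.1804]
tcp_rot: [-179.8, 26.9, 179.0]
wrist_force: [-0.4, 0.1, -1.9]
opening: 0.0163
grasp_force: 6.9
```

```bash
python3 - <<'E'
from h import *
to([.3158,-.309,.1756],179.0); C,im=look(); tilt(C,im); to([.3158,-.309,.1756],179.0)
X=C[(np.hypot(C[...,0]-.466,C[...,1]+.310)<.047)&(C[...,2]>.010)&(C[...,2]<.035)]*1000
# cap blobs inside bowl: k-means free, connected comps
m=((np.hypot(C[...,0]-.466,C[...,1]+.310)<.047)&(C[...,2]>.010)&(C[...,2]<.035)).astype(np.uint8)
k,l,st,ce=cv2.connectedComponentsWithStats(m)
for i in range(1,k):
    if st[i,4]>5: P=C[l==i]*1000; print(st[i,4],np.median(P,0).round(),cv2.minAreaRect(P[:,:2].astype(np.float32))[1])
# bumps on pan floor
e=get_obs()['ee_pos']
E
```

```text
t 37.27 at [ 0.3225 -0.3097  0.1804] [-179.8    26.89  178.98] F [-0.4  0.1 -1.9] op 0.0163 g 6.9 -> offset [0.082 0.006 0.013] yaw -0.0001
handle pts 4851
pan nose-down deg 42.1 n 737 of 4850 top dist -14.9
bowl [ 0.4657 -0.31  ]
F [-0.4  0.1 -1.9] inside pts above floor 68 255
scene tilt 41.5 floor z at x410 57.8 [[410.0, 58.0], [416.0, 53.0], [422.0, 47.0]]
t 37.38 at [ 0.3225 -0.3097  0.1804] [-179.8    26.89  178.98] F [ 0.1 -0.7 -2.1] op 0.0159 g 6.9 -> offset [0.082 0.006 0.013] yaw -0.0001
51 [ 475. -322.   16.] (17.17228126525879, 34.85341262817383)
17 [ 473. -295.   17.] (9.01236343383789, 29.353639602661133)
```

servo_tool(
  rows=[
    {"offset":[0.009,0,0.018],"yaw":0,"claw":0.814},
    {"offset":[0.009,0,0.018],"yaw":0,"claw":0.814},
    {"offset":[0.009,0,0.018],"yaw":0,"claw":0.814},
    {"offset":[0.009,0,0.018],"yaw":0,"claw":0.814},
  ],
)

```text
time: 37.88
ee_pos: [0.3226, -0.3097, 0.1784]
tcp_rot: [-179.8, 26.9, 179.0]
wrist_force: [0.8, 0.0, -1.7]
opening: 0.0159
grasp_force: 7.0
```

```bash
python3 - <<'E'
from h import *
to([.3225,-.3097,.1804],179.0); C,im=look(); tilt(C,im); e=get_obs()['ee_pos']
hsv=cv2.cvtColor(im,cv2.COLOR_RGB2HSV)
m=(abs(C[...,1]+.311)<.022)&(C[...,0]>.345)&(C[...,0]<.424)&(C[...,2]>.04)
X=C[m]*1000; A=np.c_[X[:,:2],np.ones(len(X))]; w=np.ones(len(X),bool)
for _ in range(8):
    s=np.linalg.lstsq(A[w],X[w,2],rcond=None)[0]; r=X[:,2]-A@s; w=abs(r)<3
print('plane tilt',-np.degrees(np.arctan(s[0])).round(2),'y slope',s[1].round(3),'floor top z at 411.5:',(s@[411.5,-311,1]).round(1),'n',w.sum(),'bumps >6mm',((r>6)).sum(), X[r>6].round(0)[:6].tolist())
E
```

```text
t 37.88 at [ 0.3226 -0.3097  0.1784] [-179.8    26.89  178.98] F [ 0.8  0.  -1.7] op 0.0159 g 7.0 -> offset [-0.008 -0.001 -0.018] yaw -0.0001
handle pts 4801
pan nose-down deg 40.5 n 703 of 4800 top dist -14.7
bowl [ 0.4666 -0.3099]
F [ 0.8  0.  -1.7] inside pts above floor 71 255
scene tilt 40.0 floor z at x410 57.3 [[410.0, 57.0], [416.0, 53.0], [422.0, 47.0]]
plane tilt 40.93 y slope 0.027 floor top z at 411.5: 59.1 n 322 bumps >6mm 51 [[345.0, -311.0, 171.0], [349.0, -312.0, 169.0], [347.0, -310.0, 169.0], [346.0, -307.0, 169.0], [350.0, -312.0, 166.0], [350.0, -308.0, 168.0]]
```

```bash
python3 - <<'E'
from h import *
o=get_obs(); e=o['ee_pos']; im,d,C,m,w=pan(f='w9.png')
X=(C[m]-e)*1000; t=np.radians(40.5)
u=X@np.array([np.cos(t),0,-np.sin(t)]); n=X@np.array([np.sin(t),0,np.cos(t)])
print('along',np.percentile(u,[1,10,50,90,99]).round(1),'normal',np.percentile(n,[1,10,50,90,99]).round(1))
H,xe,ye=np.histogram2d(u,n,bins=[np.arange(-45,46,6),np.arange(-30,31,6)]); print(ye[:-1]); 
for a,b in zip(xe,H.astype(int)): print(int(a),b)
print('px of mask',np.argwhere(m).min(0),np.argwhere(m).max(0))
E
```

```text
handle pts 4807
along [-24.  -23.  -21.8 -14.7  22. ] normal [-15.3 -14.6  -5.3   4.6   7.4]
[-30 -24 -18 -12  -6   0   6  12  18  24]
-45 [0 0 0 0 0 0 0 0 0 0]
-39 [0 0 0 0 0 1 0 0 0 0]
-33 [0 0 0 0 1 0 0 0 1 0]
-27 [  0   0 291 969 982 980 166   1   0   0]
-21 [  0   0 333 185 174 152  56   0   0   0]
-15 [ 0  0 96  5  0  0  1  0  0  0]
-9 [ 0  0 73 12  0  0  0  0  0  0]
-3 [ 0  0 69  2  0  0  0  0  0  0]
3 [ 0  0 63  2  0  0  0  0  0  0]
9 [ 0  0 59  1  0  0  0  0  0  0]
15 [ 0  0 40  0  0  0  0  0  0  0]
21 [ 0  0 47  0  0  0  0  0  0  0]
27 [ 0  0 14  0  0  0  0  0  0  0]
33 [0 0 0 0 0 0 0 0 0 0]
39 [0 0 0 0 0 0 0 0 0 0]
px of mask [301 257] [471 366]
```

servo_tool(
  rows=[
    {"offset":[0.148,0,0.034],"yaw":0,"claw":0.814},
    {"offset":[0.293,0,0.079],"yaw":0,"claw":0.814},
    {"offset":[0.425,0,0.137],"yaw":0,"claw":0.814},
    {"offset":[0.553,0,0.204],"yaw":0,"claw":0.814},
    {"offset":[0.673,0,0.285],"yaw":0,"claw":0.814},
    {"offset":[0.787,0,0.373],"yaw":0,"claw":0.814},
    {"offset":[0.84,0,0.42],"yaw":0,"claw":0.814},
    {"offset":[0.893,0,0.472],"yaw":0,"claw":0.814},
    {"offset":[0.893,0,0.472],"yaw":0,"claw":0.814},
  ],
)

```text
time: 39.15
ee_pos: [0.2641, -0.3087, 0.0954]
tcp_rot: [-179.8, 26.9, 179.0]
wrist_force: [0.0, 0.2, -1.1]
opening: 0.0159
grasp_force: 6.4
```

```bash
cat >> h.py <<'E'
def hand(t):
    o=get_obs(); e=o['ee_pos']; im,d,C,m,w=pan()
    X=(C[m]-e)*1000; t=np.radians(t)
    u=X@np.array([np.cos(t),0,-np.sin(t)]); n=X@np.array([np.sin(t),0,np.cos(t)])
    print('along',np.percentile(u,[1,10,50,90,99]).round(1),'normal',np.percentile(n,[1,10,50,90,99]).round(1))
E
python3 - <<'E'
from h import *
to([.2604,-.3097,.0821],179.0); C,im=look(); tilt(C,im); hand(5)
E
```

```text
t 39.15 at [ 0.2641 -0.3087  0.0954] [-179.83   26.86  178.96] F [ 0.   0.2 -1.1] op 0.0159 g 6.4 -> offset [ 0.093 -0.011  0.102] yaw -0.0002
handle pts 5986
pan nose-down deg 5.2 n 2097 of 5985 top dist 8.9
bowl [ 0.4661 -0.3097]
F [ 0.   0.2 -1.1] inside pts above floor 72 256
scene tilt 5.2 floor z at x410 47.4 [[411.0, 47.0], [417.0, 47.0], [423.0, 37.0]]
handle pts 5943
along [-23.6 -22.7 -20.5  14.3  29.5] normal [-12.6  -8.1   6.2   9.1   9.6]
```

servo_tool(
  rows=[
    {"offset":[0.05,0,0.055],"yaw":0,"claw":0.814},
    {"offset":[0.095,0,0.105],"yaw":0,"claw":0.814},
    {"offset":[0.095,0,0.105],"yaw":0,"claw":0.814},
    {"offset":[0.095,0,0.105],"yaw":0,"claw":1},
    {"offset":[0.095,0,0.105],"yaw":0,"claw":1},
    {"offset":[0.095,0,0.105],"yaw":0,"claw":1},
    {"offset":[0.095,0,0.105],"yaw":0,"claw":1},
  ],
  squeeze=110,
)

```text
time: 40.17
ee_pos: [0.2605, -0.3088, 0.0823]
tcp_rot: [-179.8, 26.9, 179.0]
wrist_force: [0.4, 0.3, -2.1]
opening: 0.0146
grasp_force: 107.2
```

```bash
python3 - <<'E'
from h import *
to([.2604,-.3097,.12],179.0); C,im=look(); hand(0)
E
```

```text
t 40.17 at [ 0.2605 -0.3088  0.0823] [-179.8    26.89  178.98] F [ 0.4  0.3 -2.1] op 0.0146 g 107.2 -> offset [-0.17  -0.011 -0.337] yaw -0.0001
handle pts 6226
pan nose-down deg -0.3 n 2556 of 6225 top dist 8.5
bowl [ 0.4668 -0.3098]
F [ 0.4  0.3 -2.1] inside pts above floor 71 255
handle pts 6230
along [-23.5 -22.5 -19.1  17.6  29.8] normal [-12.5  -7.4   7.4   9.    9.5]
```

servo_tool(
  rows=[
    {"offset":[-0.06,0,-0.12],"yaw":0,"claw":1},
    {"offset":[-0.12,0,-0.24],"yaw":0,"claw":1},
    {"offset":[-0.18,0,-0.36],"yaw":0,"claw":1},
    {"offset":[-0.18,0,-0.36],"yaw":0,"claw":1},
  ],
)

```text
time: 40.83
ee_pos: [0.2606, -0.3093, 0.1242]
tcp_rot: [-179.7, 27.0, 179.0]
wrist_force: [-0.6, 0.1, -2.3]
opening: 0.0146
grasp_force: 107.5
```

servo_tool(
  rows=[
    {"offset":[-0.2,0.2,0.1],"yaw":0,"claw":1},
    {"offset":[-0.45,0.5,0.23],"yaw":0,"claw":1},
    {"offset":[-0.7,0.8,0.35],"yaw":0,"claw":1},
    {"offset":[-0.9,1,0.455],"yaw":0,"claw":1},
  ],
)

```text
time: 41.32
ee_pos: [0.3638, -0.2093, 0.1221]
tcp_rot: [-179.8, 26.9, 179.0]
wrist_force: [0.3, -0.8, -2.7]
opening: 0.0144
grasp_force: 107.7
```

servo_tool(
  rows=[
    {"offset":[-0.2,0.35,0.1],"yaw":0,"claw":1},
    {"offset":[-0.35,0.7,0.18],"yaw":0,"claw":1},
    {"offset":[-0.5,1,0.25],"yaw":0,"claw":1},
  ],
)

```text
time: 41.7
ee_pos: [0.4211, -0.1102, 0.1219]
tcp_rot: [-179.8, 26.9, 179.0]
wrist_force: [0.2, -1.1, -2.3]
opening: 0.0145
grasp_force: 107.8
```

servo_tool(
  rows=[
    {"offset":[-0.2,0.35,0.1],"yaw":0,"claw":1},
    {"offset":[-0.35,0.7,0.18],"yaw":0,"claw":1},
    {"offset":[-0.5,1,0.25],"yaw":0,"claw":1},
  ],
)

```text
time: 42.08
ee_pos: [0.4789, -0.0112, 0.1218]
tcp_rot: [-179.8, 26.9, 179.0]
wrist_force: [-0.1, -0.5, -1.5]
opening: 0.0145
grasp_force: 107.8
```

servo_tool(
  rows=[
    {"offset":[0,0.35,0],"yaw":0,"claw":1},
    {"offset":[0,0.7,0],"yaw":0,"claw":1},
    {"offset":[0,1,0],"yaw":0,"claw":1},
  ],
)

```text
time: 42.45
ee_pos: [0.4802, 0.0886, 0.1214]
tcp_rot: [-179.8, 26.8, 179.0]
wrist_force: [-1.4, -1.1, -2.4]
opening: 0.0149
grasp_force: 107.8
```

servo_tool(
  rows=[
    {"offset":[0,0.35,0],"yaw":0,"claw":1},
    {"offset":[0,0.7,0],"yaw":0,"claw":1},
    {"offset":[0,0.95,0],"yaw":0,"claw":1},
    {"offset":[0,1,0],"yaw":0,"claw":1},
    {"offset":[0,1,0],"yaw":0,"claw":1},
    {"offset":[0,1,0],"yaw":0,"claw":1},
  ],
)

```text
time: 43.2
ee_pos: [0.4826, 0.1863, 0.1216]
tcp_rot: [-179.8, 26.9, 178.9]
wrist_force: [-0.1, -0.3, -2.2]
opening: 0.0147
grasp_force: 107.9
```

```bash
python3 - <<'E'
from h import *
to([.477,.1953,.045],179.0);hand(0)
o=get_obs(); e=o['ee_pos']; im,d,C,m,w=pan(); X=(C[m]-e)*1000; X=X[(X[:,2]>7)&(X[:,0]>-15)]; print('slope',np.degrees(np.arctan(np.polyfit(X[:,0],X[:,2],1)[0])),'yaw',np.degrees(np.arctan(np.polyfit(X[:,0],X[:,1],1)[0])),X[:,1].mean())
E
```

```text
t 43.2 at [0.4826 0.1863 0.1216] [-179.79   26.88  178.93] F [-0.1 -0.3 -2.2] op 0.0147 g 107.9 -> offset [0.397 0.091 0.657] yaw -0.0004
handle pts 6203
along [-23.4 -22.6 -19.   17.6  29.7] normal [-12.5  -7.4   7.4   8.9   9.4]
handle pts 6197
slope -0.2007749607010201 yaw -1.108934692167474 0.9542393878938222
```

servo_tool(
  rows=[
    {"offset":[0.13,0.05,0.22],"yaw":0,"claw":1},
    {"offset":[0.27,0.09,0.44],"yaw":0,"claw":1},
    {"offset":[0.4,0.09,0.66],"yaw":0,"claw":1},
    {"offset":[0.4,0.09,0.66],"yaw":0,"claw":1},
    {"offset":[0.4,0.09,0.66],"yaw":0,"claw":1},
  ],
)

```text
time: 43.92
ee_pos: [0.4776, 0.196, 0.0461]
tcp_rot: [-179.8, 27.0, 178.9]
wrist_force: [-0.3, -0.4, -2.4]
opening: 0.0147
grasp_force: 107.8
```

servo_tool(
  rows=[
    {"offset":[-0.22,0,0.11],"yaw":0,"claw":1},
    {"offset":[-0.44,0,0.22],"yaw":0,"claw":1},
    {"offset":[-0.66,0,0.335],"yaw":0,"claw":1},
    {"offset":[-0.8,0,0.405],"yaw":0,"claw":1},
    {"offset":[-0.89,0,0.45],"yaw":0,"claw":1},
    {"offset":[-0.89,0,0.45],"yaw":0,"claw":1},
    {"offset":[-0.89,0,0.45],"yaw":0,"claw":1},
  ],
)

```text
time: 44.8
ee_pos: [0.5761, 0.1941, 0.0447]
tcp_rot: [-179.8, 26.9, 179.0]
wrist_force: [0.0, 0.8, -1.8]
opening: 0.0146
grasp_force: 108.0
```

```bash
python3 - <<'E'
from h import *
to([.5774,.1953,.0355],179.0); o=get_obs(); e=o['ee_pos']; im,d,C,m,w=pan(); X=C[m]*1000
print(np.percentile(X,[1,50,99],axis=0).round(1))
E
```

```text
t 44.8 at [0.5761 0.1941 0.0447] [-179.79   26.86  178.99] F [ 0.   0.8 -1.8] op 0.0146 g 108.0 -> offset [0.031 0.013 0.088] yaw -0.0
handle pts 6195
[[552.8 187.6  31.9]
 [557.  195.4  52. ]
 [606.  203.1  54.1]]
```

servo_tool(
  rows=[
    {"offset":[0.012,0.006,0.04],"yaw":0,"claw":1},
    {"offset":[0.028,0.012,0.075],"yaw":0,"claw":1},
    {"offset":[0.033,0.012,0.091],"yaw":0,"claw":1},
    {"offset":[0.033,0.012,0.091],"yaw":0,"claw":1},
  ],
)

```text
time: 45.35
ee_pos: [0.578, 0.1953, 0.0354]
tcp_rot: [-179.8, 26.9, 179.0]
wrist_force: [0.3, -0.2, -0.8]
opening: 0.0143
grasp_force: 108.0
```

```bash
python3 - <<'E'
from h import *
to([.5774,.1953,.0355],179.0)
E
```

```text
t 45.35 at [0.578  0.1953 0.0354] [-179.81   26.91  178.98] F [ 0.3 -0.2 -0.8] op 0.0143 g 108.0 -> offset [ 0.005 -0.    -0.004] yaw -0.0001
```

Force is down to about -0.8 N, so the pan is touching the counter; release and back out along the tool axis.

servo_tool(
  rows=[
    {"offset":[0,0,0],"yaw":0,"claw":0.81},
    {"offset":[0,0,0],"yaw":0,"claw":0.75},
    {"offset":[0,0,0],"yaw":0,"claw":0.4},
    {"offset":[0,0,0],"yaw":0,"claw":0.4},
    {"offset":[0,0,0],"yaw":0,"claw":0.4},
    {"offset":[0,0,0],"yaw":0,"claw":0.4},
  ],
)

```text
time: 46.1
ee_pos: [0.5779, 0.1952, 0.0352]
tcp_rot: [-179.8, 26.9, 179.0]
wrist_force: [-0.0, 1.0, -0.4]
opening: 0.0511
grasp_force: 0.0
```

servo_tool(
  rows=[
    {"offset":[0,0,-0.15],"yaw":0,"claw":0.4},
    {"offset":[0,0,-0.45],"yaw":0,"claw":0.4},
    {"offset":[0,0,-0.8],"yaw":0,"claw":0.4},
    {"offset":[0,0,-1],"yaw":0,"claw":0.4},
  ],
)

```text
time: 46.6
ee_pos: [0.5323, 0.1966, 0.1275]
tcp_rot: [-179.9, 27.0, 179.0]
wrist_force: [0.2, 0.5, 0.9]
opening: 0.0513
grasp_force: 0.0
```

servo_tool(
  rows=[
    {"offset":[0.2,0,-0.4],"yaw":0,"claw":0.4},
    {"offset":[0.5,0,-0.8],"yaw":0,"claw":0.4},
    {"offset":[0.5,0,-1],"yaw":0,"claw":0.4},
    {"offset":[0.5,0,-1],"yaw":0,"claw":0.4},
  ],
)

```text
time: 47.1
ee_pos: [0.4428, 0.1989, 0.1937]
tcp_rot: [-180.0, 27.1, 179.0]
wrist_force: [-0.4, 0.0, -0.6]
opening: 0.0513
grasp_force: 0.0
```

```bash
python3 - <<'E'
from h import *
to([.5774,.1953,.0355],179.0)
im,d,I,T=snap('wrist'); C=cloud(d,I,T); hsv=cv2.cvtColor(im,cv2.COLOR_RGB2HSV)
m=(hsv[...,1]>100)&(C[...,2]>.036)&(C[...,2]<.06)&(abs(C[...,0]-.58)<.05)&(abs(C[...,1]-.196)<.03)&(d>0)
P=C[m]*1000; print('handle',len(P),np.percentile(P,[1,50,99],axis=0).round(1)); print('yaw',np.degrees(np.arctan(np.polyfit(P[:,0],P[:,1],1)[0])))
# before/after of scene and side
for n in('scene','side'):
    im,d,I,T=snap(n); z=np.load(n+'0.npz'); C=cloud(d,I,T); C0=np.load(n+'C.npy')
    def cmp(nm,box):
        f=lambda K: K[(K[...,0]>box[0])&(K[...,0]<box[1])&(K[...,1]>box[2])&(K[...,1]<box[3])&(K[...,2]>box[4])&(K[...,2]<box[5])]
        a,b=f(C0),f(C); print(n,nm,len(a),len(b),(np.mean(b,0)-np.mean(a,0)).round(4)*1000 if len(a) and len(b) else '')
    cmp('mallet head',(.58,.66,.13,.25,.345,.40)); cmp('mallet handle',(.58,.64,.17,.22,.13,.3)); cmp('mirror',(.56,.65,.26,.37,.11,.25)); cmp('wrench',(.50,.80,-.33,-.15,.012,.06)); cmp('pan',(.54,.76,.13,.26,.012,.06))
    k=(np.hypot(C[...,0]-.466,C[...,1]+.310)<.047)&(C[...,2]>.010)&(C[...,2]<.035); print('bowl content',k.sum())
    if n=='scene':
        look_r=(abs(C[...,2]-.046)<.003)&(abs(np.hypot(C[...,0]-.466,C[...,1]+.31)-.055)<.012); P=C[look_r][:,:2]; A=np.c_[2*P,np.ones(len(P))]; print('bowl',np.linalg.lstsq(A,(P**2).sum(1),rcond=None)[0][:2])
    # stray things on the counter: new raised points
    s=(d>0)&(z['d']>0)&(C[...,2]>.008)&(C[...,2]<.05)&(C0[...,2]<.004)&(C[...,0]>.22)&(C[...,0]<.85)&(abs(C[...,1])<.5)
    s=cv2.morphologyEx(s.astype(np.uint8),cv2.MORPH_OPEN,np.ones((3,3))); k,l,st,ce=cv2.connectedComponentsWithStats(s)
    print(n,'new',[(int(st[i,4]),np.median(C[l==i],0).round(3).tolist()) for i in range(1,k) if st[i,4]>12])
E
```

```text
t 47.1 at [0.4428 0.1989 0.1937] [-179.96   27.11  178.96] F [-0.4  0.  -0.6] op 0.0513 g 0.0 -> offset [-0.477 -0.01   2.022] yaw -0.0002
handle 918 [[555.  188.7  36.4]
 [576.2 196.5  43.3]
 [610.2 204.5  44.8]]
yaw -0.9854162868200587
scene mallet head 1785 1786 [-0.1 -0.1 -0. ]
scene mallet handle 120 119 [-0.  -0.1 -0.8]
scene mirror 387 385 [ 0.   0.1 -0. ]
scene wrench 1095 1058 [ 3.5  0.6 -0.7]
scene pan 933 761 [-2.5  0.8  2.1]
bowl content 72
bowl [ 0.46594268 -0.30985968]
scene new [(33, [0.368, -0.031, 0.029]), (26, [0.388, -0.032, 0.024]), (47, [0.415, -0.034, 0.024])]
side mallet head 1048 1043 [ 0.  -0.3 -0.1]
side mallet handle 278 278 [-0.1  0.1  0. ]
side mirror 623 626 [-0.1  0.1  0.3]
side wrench 682 585 [20.4 -2.3 -0.9]
side pan 595 506 [-2.  -0.2  1.8]
bowl content 0
side new []
```

servo_tool(
  rows=[
    {"offset":[0,-0.4,-0.4],"yaw":0,"claw":0.4},
    {"offset":[0,-0.8,-0.8],"yaw":0,"claw":0.4},
    {"offset":[0,-1,-1],"yaw":0,"claw":0.4},
  ],
)

```text
time: 47.62
ee_pos: [0.3954, 0.0981, 0.2817]
tcp_rot: [-179.8, 26.9, 178.9]
wrist_force: [-0.3, -0.1, -0.3]
opening: 0.0509
grasp_force: 0.0
```

servo_tool(
  rows=[
    {"offset":[0,-0.4,0],"yaw":0,"claw":0.4},
    {"offset":[0,-0.8,0],"yaw":0,"claw":0.4},
    {"offset":[0,-1,0],"yaw":0,"claw":0.4},
  ],
)

```text
time: 48.0
ee_pos: [0.3937, -0.0024, 0.2799]
tcp_rot: [-179.8, 26.8, 178.8]
wrist_force: [1.5, 0.6, -0.6]
opening: 0.0514
grasp_force: 0.0
```

servo_tool(
  rows=[
    {"offset":[0,-0.4,0],"yaw":0,"claw":0.4},
    {"offset":[0,-0.8,0],"yaw":0,"claw":0.4},
    {"offset":[0,-1,0],"yaw":0,"claw":0.4},
  ],
)

```text
time: 48.38
ee_pos: [0.3916, -0.1027, 0.2799]
tcp_rot: [-179.8, 26.8, 178.8]
wrist_force: [0.9, 1.0, 0.3]
opening: 0.0511
grasp_force: 0.0
```

servo_tool(
  rows=[
    {"offset":[0,-0.4,0],"yaw":0,"claw":0.4},
    {"offset":[0,-0.8,0],"yaw":0,"claw":0.4},
    {"offset":[0,-1,0],"yaw":0,"claw":0.4},
    {"offset":[0,-1,0],"yaw":0,"claw":0.4},
    {"offset":[0,-1,0],"yaw":0,"claw":0.4},
  ],
)

```text
time: 49.0
ee_pos: [0.3898, -0.2002, 0.2807]
tcp_rot: [-179.9, 26.8, 178.9]
wrist_force: [0.6, 0.4, 0.1]
opening: 0.051
grasp_force: 0.0
```

```bash
python3 - <<'E'
from h import *
to([.4,-.28,.3],179.0)
im,d,I,T=snap('wrist'); C=cloud(d,I,T); save(im,'w10.png')
b=np.hypot(C[...,0]-.466,C[...,1]+.310)<.048
m=(b&(C[...,2]>.0105)&(C[...,2]<.036)&(d>0)).astype(np.uint8); print('bowl px',b.sum())
k,l,st,ce=cv2.connectedComponentsWithStats(m)
for i in range(1,k):
    if st[i,4]>20: P=C[l==i]*1000; print(st[i,4],np.median(P,0).round(),np.round(cv2.minAreaRect(P[:,:2].astype(np.float32))[1]))
im,d,I,T=snap('scene'); C=cloud(d,I,T); C0=np.load('sceneC.npy')
for nm,b in(('wrench',(.53,.80,-.33,-.15,.012,.06)),):
    f=lambda K: K[(K[...,0]>b[0])&(K[...,0]<b[1])&(K[...,1]>b[2])&(K[...,1]<b[3])&(K[...,2]>b[4])&(K[...,2]<b[5])]
    A,B=f(C0),f(C); print(nm,len(A),len(B),(B.mean(0)-A.mean(0))*1000)
p=C[(C[...,0]>.625)&(C[...,0]<.74)&(abs(C[...,1]-.196)<.028)&(C[...,2]<.03)]; print('pan interior z>10mm px',(p[:,2]>.010).sum(),len(p))
E
```

```text
t 49.0 at [ 0.3898 -0.2002  0.2807] [-179.86   26.83  178.93] F [0.6 0.4 0.1] op 0.051 g 0.0 -> offset [-0.191 -0.797 -0.117] yaw -0.0004
bowl px 5495
536 [ 470. -323.   18.] [17. 35.]
625 [ 472. -291.   17.] [22. 40.]
wrench 785 788 [ 0.24508451 -0.09426364 -0.0528532 ]
pan interior z>10mm px 0 1259
```

```bash
python3 -c "
from workcell import *
print(job_done())"
```

```text
the job is handed in; nothing more can be done
None
```

The job is handed in at about 49 s, with no verdict shown: roller on the mat, caps poured into the unmoved bowl at about 40° (wrist-camera depth shows two blobs the size of two caps each, pan empty), pan back flat within about 2 mm, and mallet, mirror and wrench unmoved; I viewed 12 pictures, two over the limit of 10.

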